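# Press a brass bush into a door roller with one turn of a flywheel press

### The job

Finish the black door roller on the bench press: slide the shuttle that carries it in under the ram until it is fully home, and only then turn the flywheel by its orange handle through exactly one full turn, anticlockwise seen from above, until the handle points at the red home mark again, so that the ram presses the brass bush flush and comes back up. The press stands on soft rubber feet: work gently enough, under 20 N, that it hardly shifts on them at any time. Let go at the end and leave the other things on the bench where they are.

Things in the scene. Friction and masses are not known exactly. Their poses are not given: they have to be found in the camera images.
- press: Green bench press, base 270 x 250 mm, on soft rubber feet on a black mat: it gives 0.125 mm sideways for each N and springs back; it must never shift over 2.5 mm. Origin: on the bench under the flywheel's axis; z up, x axis from that axis to the column and home mark; the shuttle runs along its y axis. Base top 20 mm up; column and head lie below the flywheel; nothing fixed rises above 150 mm.
- wheel_centre (a point): Centre of the flywheel's upper face, on its upright axis, 144 mm above the bench (a flat nut rises 5 mm more). Level grey disc, 190 mm in diameter, 13 mm thick. The handle's throw (its distance from this axis) is 42 to 80 mm, differs every time, stays fixed in the run and is not measured: feel or see it. Turning with the wrong throw shifts the press.
- slot_mid (a point): Middle of the flywheel's radial slot, 61 mm from the axis, on the upper face; turns with the wheel. The handle stands in the slot, up to 19 mm nearer to or farther from the axis: an upright orange grip 20 mm in diameter, 156 to 201 mm above the bench, spinning freely on its pin so a gripper holding it need not turn with the wheel; under it a 26 mm clamp block up to 154 mm.
- flywheel (a joint): Flywheel angle in rad, growing anticlockwise seen from above; the handle lies in this direction from the axis, counted from the press's x axis. 0 = handle at the home mark, ram up; starts within 0.2 of it. The ram is 16 mm down at 3.14 and up again at 6.28 (one turn), then comes down again; stops at -0.5 and 9.0. Pressing (1.2 to 2.8) takes 0.2 to 0.3 N m, more if turned fast.
- home_mark (a point): Red pointer block fixed on the press behind the flywheel's rim; this point is on its top, 122 mm from the flywheel's axis along the press's x axis, 139 mm above the bench.
- shuttle (a joint): How far the shuttle is drawn out in m, along the press's +y: 0 = fully home against its stop with the roller under the ram; it starts 0.03 to 0.06 out; stop at 0.065. It slides with about 2 N of friction and stays where it is left.
- shuttle_knob (a point): Centre of the shuttle's upright yellow knob, 24 mm in diameter, 40 mm tall (55 to 95 mm above the bench) on a thinner stem. It is 175 mm from the flywheel's axis along the press's +y when home. The shuttle is an aluminium plate 70 mm wide; at its inner end sits a black roller 56 mm in diameter and 30 mm high with the bush in it.
- bush (a joint): How far the brass bush has been pressed down into the roller, in m: 0 = it stands 10 mm proud, about 0.009 = flush. It stays where it is pushed; only the ram has the force for it (20 N).
- roller_a: Finished black roller, 56 mm in diameter, 30 mm high, lying flat; origin under its centre. Bystander.
- roller_b: Another finished roller, the same. Bystander.
- spare_bush: Spare brass bush standing on end, 22 mm in diameter, 30 mm high; origin under its centre. Bystander.
- hammer: Hammer lying on the bench; origin on its underside. Bystander.
- screwdriver: Screwdriver lying on the bench; origin on its underside. Bystander.
- jar: Glass jar with a red lid, 70 mm in diameter, 90 mm high; origin under its centre. Bystander.
- can: Spray can, 54 mm in diameter, 160 mm high; origin under its centre. Bystander.

How it is judged (in metres and radians):
On the way, in this order (a step that is already met when the one before it is completed fails the run):
1. the shuttle is fully home (within 3 mm of its stop) before the flywheel is turned (value of joint shuttle below 0.003 m and value of joint flywheel below 0.5 rad), for 0.2 s.
2. the flywheel has gone past half a turn with the shuttle home and the bush pressed in by 7.5 mm or more (value of joint flywheel above 3.14159 rad and value of joint shuttle below 0.004 m and value of joint bush above 0.0075 m).
At the end, for the whole second after the job is handed in: The flywheel rests at one full turn (6.28 within 0.15 rad); the bush is pressed in by 7.5 mm or more of 10; the shuttle is home within 4 mm; the press is within 2.5 mm of where it started; every bystander within 20 mm of its place (value of joint flywheel between 6.13319 and 6.43319 rad and value of joint bush above 0.0075 m and value of joint shuttle below 0.004 m and velocity of joint flywheel between -0.1 and 0.1 rad/s and not (distance of press from where it was at the start of the episode above 0.0025 m) and not (distance of roller_a from where it was at the start of the episode above 0.02 m) and not (distance of roller_b from where it was at the start of the episode above 0.02 m) and not (distance of spare_bush from where it was at the start of the episode above 0.02 m) and not (distance of hammer from where it was at the start of the episode above 0.02 m) and not (distance of screwdriver from where it was at the start of the episode above 0.02 m) and not (distance of jar from where it was at the start of the episode above 0.02 m) and not (distance of can from where it was at the start of the episode above 0.02 m)); the robot touches nothing.
It fails at once if the flywheel is turned more than 0.4 rad past one full turn (value of joint flywheel above 6.68319 rad).
It fails at once if the flywheel is turned (beyond 0.6 rad) while the shuttle is more than 6 mm from home (value of joint flywheel above 0.6 rad and value of joint shuttle above 0.006 m).
It fails at once if the press is pushed or pulled so hard that it shifts on its rubber feet by more than 2.5 mm (20 N) (distance of press from where it was at the start of the episode above 0.0025 m).
It fails at once if a bystander is moved by more than 20 mm (distance of any of roller_a, roller_b, spare_bush, hammer, screwdriver, jar, can from where it was at the start of the episode above 0.02 m).
It also fails if it takes over 72 s, if anything falls off the work surface, if the arm or the gripper's body presses on something with over 40 N, if the wrist force passes 120 N, or if a joint passes its speed limit or range.

### The arm

A 6-joint arm with a two-finger parallel gripper is mounted at the origin on the work surface. World frame = base frame: x ahead of the robot, y to its left, z up, the work surface at z = 0. Lengths are in mm, angles in degrees, forces in N, time in s.
With the tool pointing down it reaches from about 275 to 850 mm from the base axis. Payload 5.2 kg.
Tool frame: the origin (TCP) lies midway between the tips of the shut fingers; the grasp point (between the pads) lies 19 mm behind it; x points along the fingers, y is the direction in which the jaws open and shut, and the axes are right-handed (so a half turn about x gives the same grasp; the last joint's range is limited). The gripper opens to 85 mm and grips with 20 to 120 N. Pads are 22 mm wide; open, the fingers measure 114 mm over their backs; the gripper's body (76 mm by 85 mm) begins 54 mm behind the grasp point. The pads swing forward as they close: fully open they stand 13 mm farther back than shut.
Start: joints at [-77.682, 14.817, 87.949, -0, 77.235, -11.62], TCP at [223.183, -502.687, 200.01] pointing down, gripper open.
Joint ranges: [-179.93, 179.93], [-52.35, 119.4], [10.71, 147.94], [-69.91, 249.91], [12.55, 155.21], [-178.61, 178.61]. Speed limits (degrees/s): [147.25, 147.25, 180, 180, 180, 180].

### API

Orientations are given as a 3x3 rotation matrix whose columns are the frame's x, y, z axes.
In Python, from plant import telemetry, viewer, order gives the robot as it stands.
- The arm moves only by the tool servo_tool, never from a script. Its argument "increments" is a list of rows, each a list of 2 entries, a list of its own where there are three numbers: the shift along the tool's x, y, z in mm, then the turn about the tool's x in rad. A call has 1 to 8 rows; each row shifts and turns the pose as measured when the row begins, along the tool's axes as they then stand; what a row does not reach is not made up. A row lasts 1/12 s, in which the tool goes at most 41.7 mm and 7.16 degrees, less where a joint would pass 70% of its speed; a pose out of reach is approached as far as the arm can. A call with a gripper value outside its range is refused whole. "hand" is the closure, from 0 (fully open) to 1 (shut), set as the call begins (left out, the last holds). The fingers move at their own pace and stop on an object; "grip_force" is the grip in N (left out, the last holds). Time passes only in rows, so rows that do not move let the fingers close. It gives the time, the measured TCP pose, the force and the opening at its end, in the units of the state.
- telemetry.sense(): the state, without advancing time (a new reading comes with each control period).
- viewer.get_image(name): name is "side" or "top" or "wrist"; returns a dict with "frame" (400x640x3 uint8, red, green, blue), "fx", "fy", "cx", "cy" (pixels), "view" (4x4, takes a point from world to camera coordinates); the wrist camera has in their place "mount" (4x4, takes a point from camera to tool coordinates, whose origin is the TCP and whose axes are the tool frame's). Camera axes: x right, y down, z forward; pixel columns grow to the right and rows downward; lengths in mm; the calibration is good to about 2 mm. The wrist camera is an equidistant fisheye: a pixel r from the principal point sees the ray r / f radians off the axis. A picture is of the moment at which its call begins: read the wrist's pose just before it. There is no depth.
- order.job_done(): hands the job in, once; it reports no verdict.
The state is a dict: "clock": time; "q": joint angles; "dq": joint speeds; "joint_torque": joint torques, N m; "tcp_pos": TCP position; "tcp_rot": TCP orientation; "force": force on the tool from outside, world axes, zero at the start; "moment": the same for the moment, N m; "gripper_width": opening from 0.0 (shut) to 1.0 (fully open).
Only numpy, scipy, OpenCV 4.12 (cv2) and the standard library are available. Lean on these libraries where they do the work, as an engineer would, in place of code of your own. Each camera call takes 0.05 s, during which the arm holds its last target.

## Working session

There is one attempt and no reset: what is moved stays moved. The work goes in short steps, Python scripts to look and compute and a tool call to move; the robot and the scene stay as the last step left them, time stands still between calls to the robot, and variables do not carry over. Pictures are saved under pics/ and viewed, and the job is handed in when it is done.

Besides the shell and the picture viewer there is one more tool, called after "Request:" as name(argument=value, ...), one argument or row to a line, values as JSON. servo_tool: Moves the arm, as the interface text tells. Its arguments: {"type":"object","properties":{"increments":{"type":"array","items":{"type":"array"}},"hand":{"type":"number"},"grip_force":{"type":"number"}},"required":["increments"]}

```bash
ls; mkdir -p pics; python3 - <<'E'
from plant import telemetry, viewer
import cv2,numpy as np
s=telemetry.sense()
for k,v in s.items(): print(k,np.round(v,3).tolist())
for n in("side","top","wrist"):
    im=viewer.get_image(n)
    cv2.imwrite(f"pics/{n}0.png",im["frame"][:,:,::-1])
    print(n,{k:(np.round(v,4).tolist()) for k,v in im.items() if k!="frame"})
E
```

```text
pics
clock 0.0
q [-77.682, 14.861, 88.011, -0.001, 77.233, -11.619]
dq [0.053, -0.031, -0.012, 0.061, 0.015, -0.02]
joint_torque [0.0, -44.603, -29.057, -0.0, 0.012, 0.0]
tcp_pos [223.052, -502.109, 199.162]
tcp_rot [[-0.0, 0.406, -0.914], [0.002, -0.914, -0.406], [-1.0, -0.002, -0.0]]
force [-0.191, -0.612, 0.414]
moment [-0.044, -0.01, -0.01]
gripper_width 0.999
side {'fx': 449.778, 'fy': 449.778, 'cx': 320.5, 'cy': 197.2342, 'view': [[0.9569, -0.2903, -0.0001, -538.9031], [-0.2142, -0.7057, -0.6753, 185.1322], [0.196, 0.6463, -0.7375, 1519.7034], [0.0, 0.0, 0.0, 1.0]]}
top {'fx': 410.7206, 'fy': 410.7206, 'cx': 323.9172, 'cy': 197.252, 'view': [[-0.0182, -0.9998, -0.0069, 2.4545], [-0.9906, 0.0189, -0.1353, 563.9323], [0.1354, 0.0043, -0.9908, 1189.8616], [0.0, 0.0, 0.0, 1.0]]}
wrist {'fx': 309.7069, 'fy': 309.7069, 'cx': 316.1453, 'cy': 200.2634, 'mount': [[-0.0001, -0.3125, 0.9499, -174.0435], [1.0, 0.0005, 0.0003, -0.8252], [-0.0006, 0.9499, 0.3125, -79.4299], [0.0, 0.0, 0.0, 1.0]]}
```

View pics/side0.png

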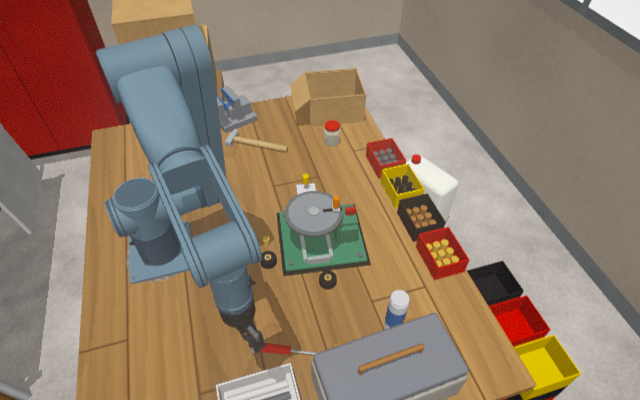

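View pics/top0.png

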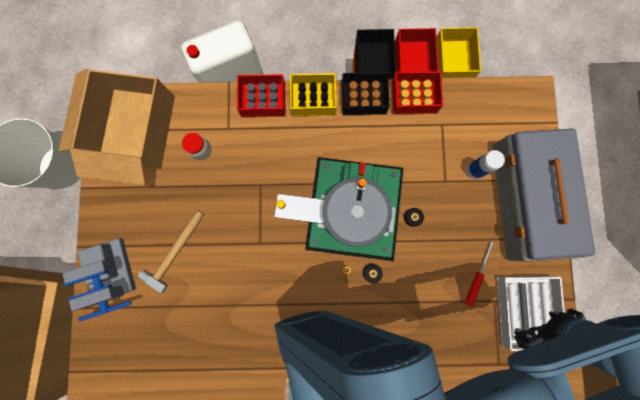

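View pics/wrist0.png

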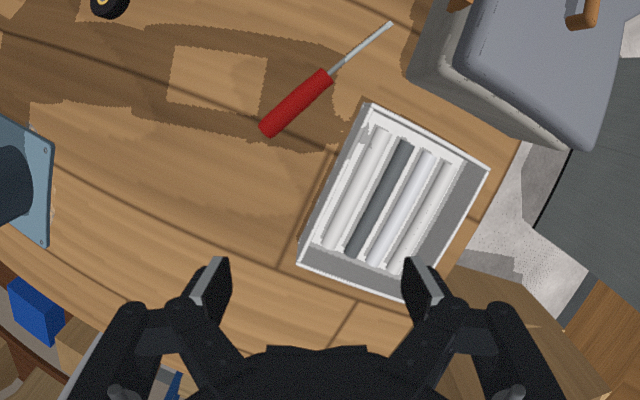

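```bash
cat > h.py <<'E'
import numpy as np,cv2
from plant import telemetry, viewer
def ray(im,u,v):
    V=im["view"];R=V[:3,:3];t=V[:3,3]
    d=R.T@np.array([(u-im["cx"])/im["fx"],(v-im["cy"])/im["fy"],1]); return -R.T@t,d
def atz(im,u,v,z):
    o,d=ray(im,u,v); return (o+d*(z-o[2])/d[2])
def proj(im,p):
    c=im["view"][:3,:3]@np.array(p)+im["view"][:3,3]; return im["fx"]*c[0]/c[2]+im["cx"],im["fy"]*c[1]/c[2]+im["cy"]
E
python3 - <<'E'
from h import *
for n,(x0,x1,y0,y1) in {"top":(260,440,150,290),"side":(230,380,160,295)}.items():
    im=viewer.get_image(n);f=im["frame"]
    c=f[y0:y1,x0:x1,::-1]; cv2.imwrite(f"pics/{n}_c.png",cv2.resize(c,None,fx=4,fy=4,interpolation=cv2.INTER_CUBIC))
    h=cv2.cvtColor(c,cv2.COLOR_BGR2HSV)
    for nm,lo,hi in(("red",(0,180,100),(4,255,255)),("orange",(8,200,170),(16,255,255)),("yellow",(20,170,150),(32,255,255))):
        m=cv2.inRange(h,lo,hi);k,l,st,ce=cv2.connectedComponentsWithStats(m)
        print(n,nm,[(st[i].tolist()[2:],(ce[i]+[x0,y0]).round(1).tolist(), (st[i][:2]+[x0,y0]).tolist()) for i in range(1,k) if st[i][4]>8])
E
```

```text
top red [([7, 12, 57], [361.6, 168.1], [359, 163])]
top orange [([7, 8, 33], [361.9, 181.9], [359, 178])]
top yellow [([9, 8, 49], [280.0, 203.8], [276, 200])]
side red [([4, 8, 12], [377.6, 163.0], [376, 160]), ([5, 5, 12], [374.9, 167.2], [373, 165]), ([3, 9, 13], [378.6, 173.2], [377, 169]), ([10, 7, 48], [350.0, 210.2], [346, 207])]
side orange [([5, 8, 24], [335.7, 203.8], [334, 200])]
side yellow [([7, 11, 64], [305.2, 178.5], [302, 174])]
```

View pics/top_c.png

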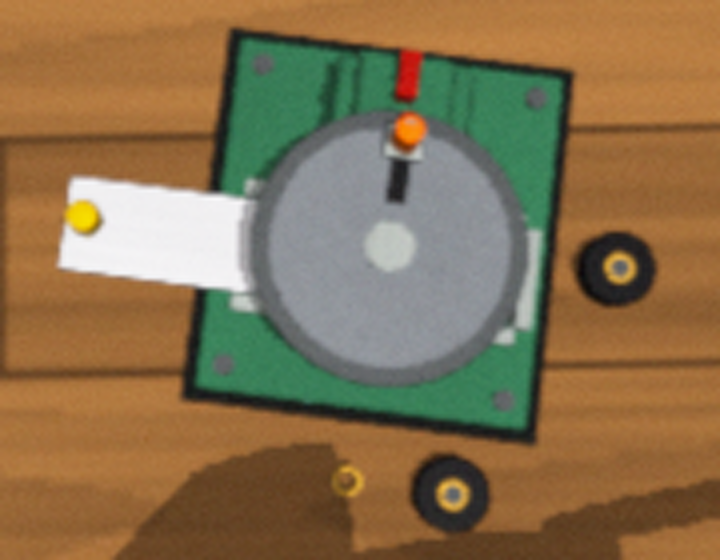

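View pics/side_c.png

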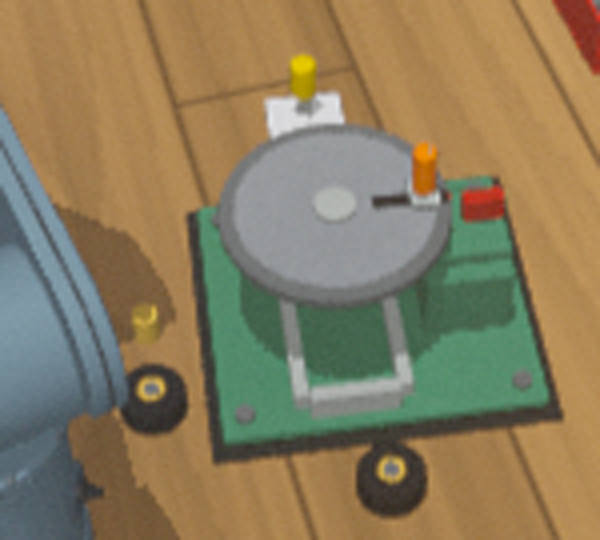

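```bash
python3 - <<'E'
from h import *
t=viewer.get_image("top");s=viewer.get_image("side")
print("cams",ray(t,0,0)[0],ray(s,0,0)[0])
f=lambda u,v:(260+(u+.5)/4-.5,150+(v+.5)/4-.5)
g=lambda u,v:(230+(u+.5)/4-.5,160+(v+.5)/4-.5)
C=atz(t,*f(390,246),149);print("C top",C,"side",atz(s,*g(335,203),149))
for c in [(236,33),(572,72),(532,440),(185,400)]: print("base",atz(t,*f(*c),20 if 0 else 8))
print("mark",atz(t,*f(408,75),139),"grip",atz(t,*f(409,128),201),"knob",atz(t,*f(83,214),95),"grip side",atz(s,*g(426,149),201),"knob side",atz(s,*g(303,61),95))
print("roller_a/b",atz(t,*f(620,267),30),atz(t,*f(452,494),30),"bush",atz(t,*f(347,480),30))
print("slot ends",atz(t,*f(397,200),144),"blk", )
for u,v,z in((195,145,90),(490,160,160),(480,275,10)): print(atz(t,u,v,z))
E
```

```text
cams [ 397.6054016   -13.38124598 1255.20008633] [  257.50871045 -1007.96898032  1245.74340843]
C top [509.18396801 -97.6359076  149.        ] side [510.34375884 -95.13105739 149.        ]
base [691.74942433   6.28065589   8.        ]
base [ 655.79747051 -252.85370898    8.        ]
base [ 375.31728533 -210.52110435    8.        ]
base [409.80804177  49.33684078   8.        ]
mark [ 628.78477801 -114.3006152   139.        ] grip [ 580.80583792 -108.27113323  201.        ] knob [541.62731853 115.98337825  95.        ] grip side [ 582.708151   -105.29406629  201.        ] knob side [542.69759394 121.84047323  95.        ]
roller_a/b [ 502.20031116 -277.88542243   30.        ] [ 337.62151754 -146.83457509   30.        ] bush [349.1178388  -70.10479198  30.        ]
slot ends [ 541.09165326 -103.70164465  144.        ] blk
[717.99599276 365.36663792  90.        ]
[ 640.78970478 -461.67159362  160.        ]
[ 325.46159236 -467.99012389   10.        ]
```

Request:
servo_tool(
  increments=[
    [[-4,0,0],-0.125],
    [[-4,0,0],-0.125],
    [[-4,0,0],-0.125],
    [[-4,0,0],-0.125],
    [[-4,0,0],-0.125],
    [[-4,0,0],-0.125],
    [[-4,0,0],-0.125],
    [[-4,0,0],-0.125],
  ],
  hand=1,
  grip_force=30,
)

```text
clock: 1.02
tcp_pos: [222.9, -501.4, 231.4]
tcp_rot: [[-0.001, 0.989, -0.147], [0.004, -0.147, -0.989], [-1.0, -0.001, -0.004]]
force: [0.1, -0.3, 0.2]
gripper_width: -0.0
```

Request:
servo_tool(
  increments=[
    [[0,11,-35],0],
    [[0,11,-35],0],
    [[0,11,-35],0],
    [[0,11,-35],0],
    [[0,11,-35],0],
    [[0,11,-35],0],
    [[0,11,-35],0],
    [[0,11,-35],0],
  ],
)

```text
clock: 1.68
tcp_pos: [350.4, -234.3, 231.2]
tcp_rot: [[-0.0, 0.989, -0.15], [-0.001, -0.15, -0.989], [-1.0, -0.0, 0.001]]
force: [0.5, 0.0, 0.1]
gripper_width: -0.004
```

Request:
servo_tool(
  increments=[
    [[0,11,-35],0],
    [[0,11,-35],0],
    [[0,11,-35],0],
    [[0,11,-35],0],
    [[0,11,-35],0],
    [[0,0,0],0],
  ],
)

```text
clock: 2.18
tcp_pos: [435.0, -55.0, 232.6]
tcp_rot: [[0.005, 0.989, -0.146], [-0.0, -0.146, -0.989], [-1.0, 0.005, -0.0]]
force: [-0.4, -0.4, -0.1]
gripper_width: 0.0
```

```bash
cat >> h.py <<'E'
def wray(im,s,u,v):
    M=im["mount"]; dx,dy=u-im["cx"],v-im["cy"]; r=np.hypot(dx,dy); a=r/im["fx"]
    c=np.array([np.sin(a)*dx/r,np.sin(a)*dy/r,np.cos(a)]); R=np.array(s["tcp_rot"])
    return np.array(s["tcp_pos"])+R@M[:3,3], R@M[:3,:3]@c
def watz(im,s,u,v,z):
    o,d=wray(im,s,u,v); return o+d*(z-o[2])/d[2]
E
python3 - <<'E'
from h import *
s=telemetry.sense();im=viewer.get_image("wrist");cv2.imwrite("pics/w1.png",im["frame"][:,:,::-1])
import pickle;pickle.dump((s,im),open("w1.pkl","wb"))
E
```

```text
(no output)
```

View pics/w1.png

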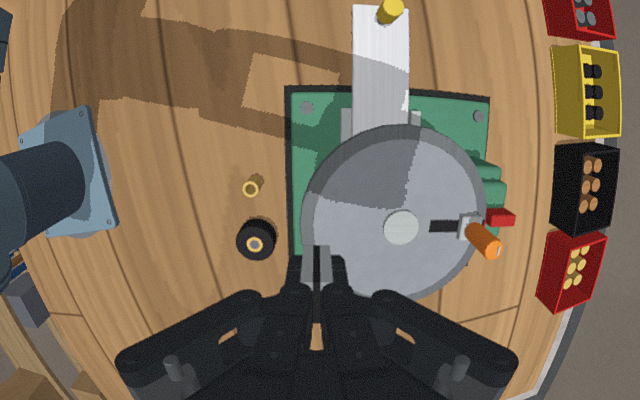

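```bash
python3 - <<'E'
from h import *
import pickle;s,im=pickle.load(open("w1.pkl","rb"))
f=im["frame"][:,:,::-1]
cv2.imwrite("pics/w1c.png",cv2.resize(f[180:280,380:530],None,fx=5,fy=5,interpolation=cv2.INTER_CUBIC))
for n,u,v,z in(("C",401,227,149),("grip",493,249,201),("knob",396,10,95),("mark",502,217,139),("slot in",429,227,144)): print(n,watz(im,s,u,v,z).round(1))
E
```

```text
C [507.9 -96.6 149. ]
grip [ 577.7 -107.2  201. ]
knob [540.7 111.7  95. ]
mark [ 626.1 -110.   139. ]
slot in [ 537.5 -103.7  144. ]
```

View pics/w1c.png

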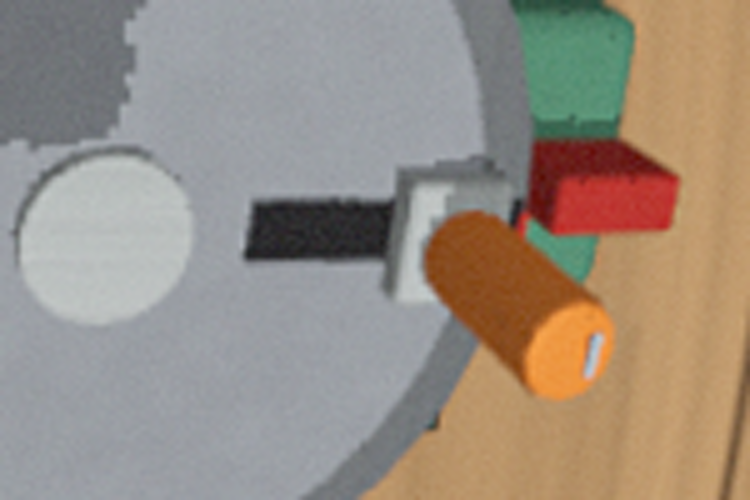

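Request:
servo_tool(
  increments=[
    [[0,11,-34],0],
    [[0,11,-34],0],
    [[0,11,-34],0],
    [[0,11,-34],0],
    [[0,11,-34],0],
    [[0,11,-34],0],
    [[0,11,-34],0],
    [[0,0,0],0],
  ],
)

```text
clock: 2.9
tcp_pos: [551.2, 164.3, 231.2]
tcp_rot: [[0.005, 0.987, -0.159], [-0.009, -0.159, -0.987], [-1.0, 0.007, 0.008]]
force: [0.3, -1.8, -0.1]
gripper_width: -0.001
```

Request:
servo_tool(
  increments=[
    [[25,0,0],0],
    [[25,0,0],0],
    [[25,0,0],0],
    [[25,0,0],0],
    [[25,0,0],0],
    [[25,0,0],0],
    [[13,0,0],0],
    [[0,0,0],0],
  ],
)

```text
clock: 3.57
tcp_pos: [556.4, 151.3, 62.8]
tcp_rot: [[0.009, 0.987, -0.163], [-0.013, -0.162, -0.987], [-1.0, 0.011, 0.012]]
force: [-1.1, 0.0, -0.2]
gripper_width: -0.002
```

```bash
python3 - <<'E'
from h import *
s=telemetry.sense();im=viewer.get_image("wrist");cv2.imwrite("pics/w2.png",im["frame"][:,:,::-1])
print(s["tcp_pos"],s["force"],s["q"])
t=viewer.get_image("top");cv2.imwrite("pics/t2.png",cv2.resize(t["frame"][150:290,230:440,::-1],None,fx=3.5,fy=3.5))
E
```

```text
[556.44519284 151.27969869  62.77052226] [-1.12780118  0.02799827 -0.24823465] [ 4.68543337 24.44076635 94.70307605 -0.93672955 60.38818929 14.4947376 ]
```

View pics/w2.png

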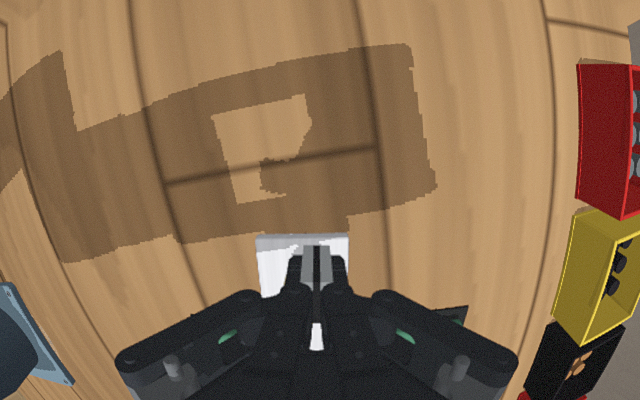

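View pics/t2.png

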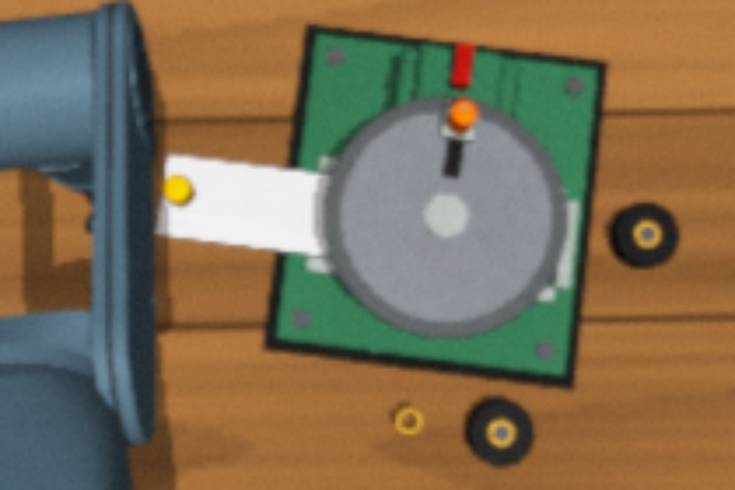

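Request:
servo_tool(
  increments=[
    [[0,-7,0],-0.013],
    [[0,-6,0],-0.013],
    [[0,0,3],0],
    [[0,0,3],0],
    [[0,0,3],0],
  ],
)

```text
clock: 4.08
tcp_pos: [546.4, 143.7, 71.3]
tcp_rot: [[0.023, 0.991, -0.134], [-0.013, -0.134, -0.991], [-1.0, 0.025, 0.009]]
force: [-1.7, -0.2, 0.0]
gripper_width: -0.0
```

Request:
servo_tool(
  increments=[
    [[0,0,3],0],
    [[0,0,3],0],
    [[0,0,3],0],
  ],
)

```text
clock: 4.33
tcp_pos: [546.1, 133.9, 73.1]
tcp_rot: [[0.026, 0.991, -0.134], [-0.012, -0.134, -0.991], [-1.0, 0.028, 0.009]]
force: [0.3, 0.5, -0.3]
gripper_width: 0.0
```

Request:
servo_tool(
  increments=[
    [[0,0,3],0],
    [[0,0,3],0],
    [[0,0,3],0],
  ],
)

```text
clock: 4.58
tcp_pos: [545.0, 123.8, 73.3]
tcp_rot: [[0.027, 0.991, -0.134], [-0.012, -0.134, -0.991], [-1.0, 0.028, 0.009]]
force: [-0.5, -0.2, -0.1]
gripper_width: 0.001
```

```bash
python3 - <<'E'
from h import *
s=telemetry.sense();print(s["force"])
t=viewer.get_image("side");cv2.imwrite("pics/s3.png",cv2.resize(t["frame"][130:290,220:400,::-1],None,fx=4,fy=4))
t=viewer.get_image("top");cv2.imwrite("pics/t3.png",cv2.resize(t["frame"][150:290,230:440,::-1],None,fx=3.5,fy=3.5))
E
```

```text
[-0.50240956 -0.17537141 -0.09674694]
```

View pics/s3.png

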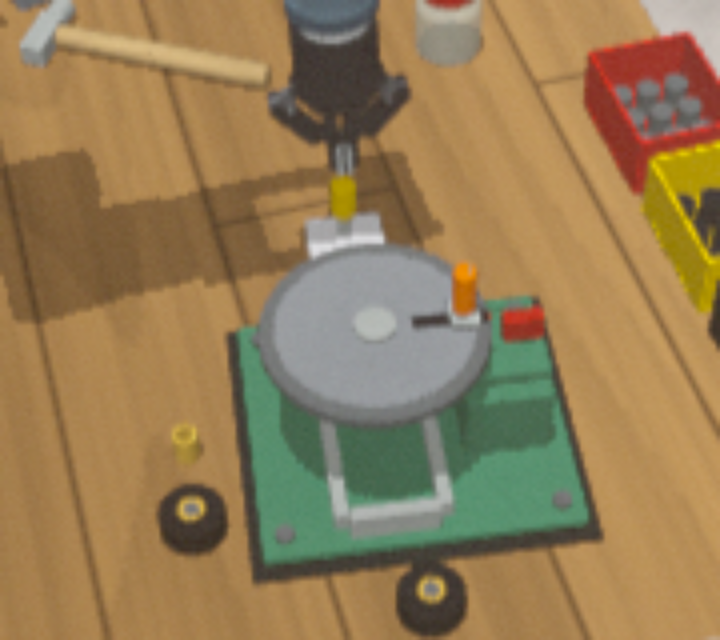

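View pics/t3.png

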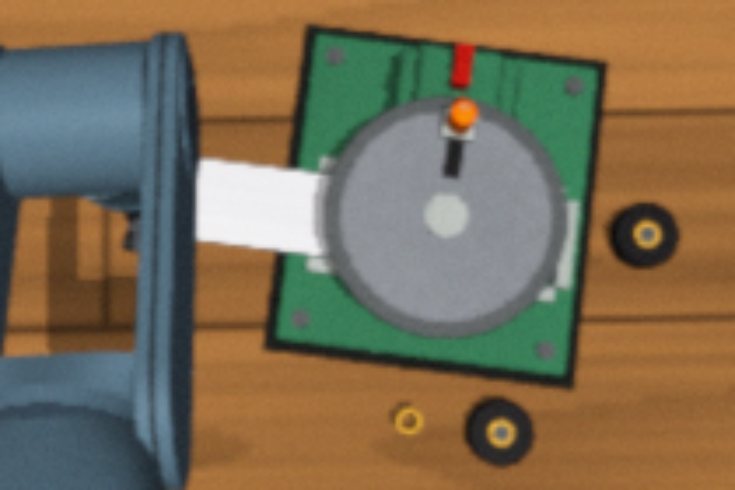

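Request:
servo_tool(
  increments=[
    [[1,0,3],0],
    [[1,0,3],0],
    [[1,0,3],0],
    [[0,0,3],0],
  ],
)

```text
clock: 5.02
tcp_pos: [543.2, 111.2, 69.7]
tcp_rot: [[0.026, 0.991, -0.134], [-0.012, -0.134, -0.991], [-1.0, 0.027, 0.009]]
force: [0.3, 0.2, -0.5]
gripper_width: -0.0
```

Request:
servo_tool(
  increments=[
    [[1,0,3],0],
    [[1,0,3],0],
    [[1,0,3],0],
    [[0,0,3],0],
  ],
)

```text
clock: 5.35
tcp_pos: [541.4, 97.9, 66.3]
tcp_rot: [[0.026, 0.991, -0.134], [-0.012, -0.134, -0.991], [-1.0, 0.027, 0.009]]
force: [-0.3, -0.1, -0.4]
gripper_width: 0.0
```

```bash
python3 - <<'E'
from h import *
s=telemetry.sense();print(s["force"])
t=viewer.get_image("side");cv2.imwrite("pics/s4.png",cv2.resize(t["frame"][130:290,220:400,::-1],None,fx=4,fy=4))
t=viewer.get_image("wrist");cv2.imwrite("pics/w4.png",t["frame"][:,:,::-1])
E
```

```text
[-0.31501405 -0.13033326 -0.36301879]
```

View pics/s4.png

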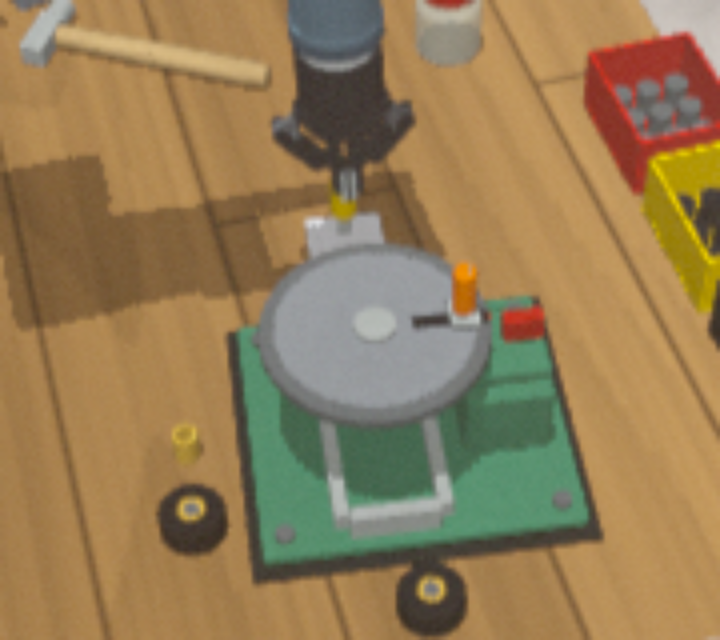

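View pics/w4.png

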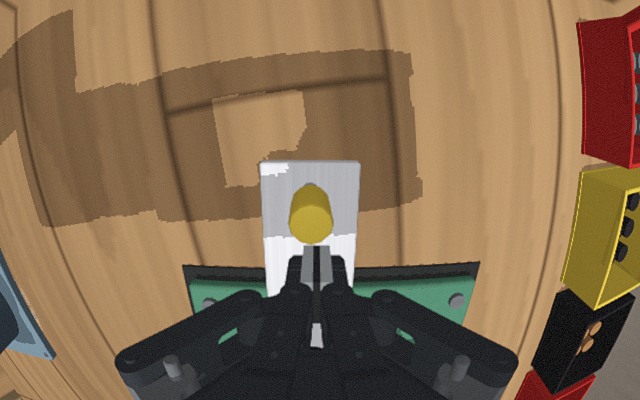

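```bash
python3 - <<'E'
from h import *
s=telemetry.sense();im=viewer.get_image("wrist")
def loc(p):
    r=p[:2]-np.array([509,-96.5]);return (r[0]*.9905-r[1]*.1375).round(1),(r[0]*.1375+r[1]*.9905).round(1)
for u,v,z in((311,226,95),(310,165,45),(310,165,40)):
    p=watz(im,s,u,v,z);print(p.round(1),loc(p))
o,d=wray(im,s,316.5,248);print("cam",o,loc(o),"tcp",loc(s["tcp_pos"]))
# tcp projected
M=im["mount"];
for off in ([0,0,0],[0,0,-11],[-30,0,-11]):
    c=np.linalg.inv(M)@np.array(off+[1.]);th=np.arccos(c[2]/np.linalg.norm(c[:3]));e=c[:2]/np.linalg.norm(c[:2]);print(off,e*th*309.7+[im["cx"],im["cy"]])
E
```

```text
[539.7 117.3  95. ] (np.float64(1.0), np.float64(216.0))
[542.5 137.9  45. ] (np.float64(0.9), np.float64(236.8))
[542.4 136.8  40. ] (np.float64(1.0), np.float64(235.7))
cam [546.93101364 179.68013417 239.72170675] (np.float64(-0.4), np.float64(278.8)) tcp (np.float64(5.4), np.float64(196.9))
[0, 0, 0] [317.69259023 235.9288842 ]
[0, 0, -11] [317.73657046 219.41482612]
[-30, 0, -11] [317.96124135 240.94073259]
```

```bash
python3 - <<'E'
from h import *
s=telemetry.sense();im=viewer.get_image("side")
g=lambda p:((np.array(proj(im,p))-[220,130])*4+1.5).round()
print("tcp",g(s["tcp_pos"]));K=np.array([539.7,117.3])
for z in(55,95):print("knob",z,g([*K,z]))
f=im["frame"][130:200,270:340,::-1];cv2.imwrite("pics/s5.png",cv2.resize(f,None,fx=8,fy=8,interpolation=cv2.INTER_CUBIC))
print((g(s["tcp_pos"])/4+[220-270,0])*8)
E
```

```text
tcp [350. 221.]
knob 55 [342. 216.]
knob 95 [341. 185.]
[300. 442.]
```

View pics/s5.png

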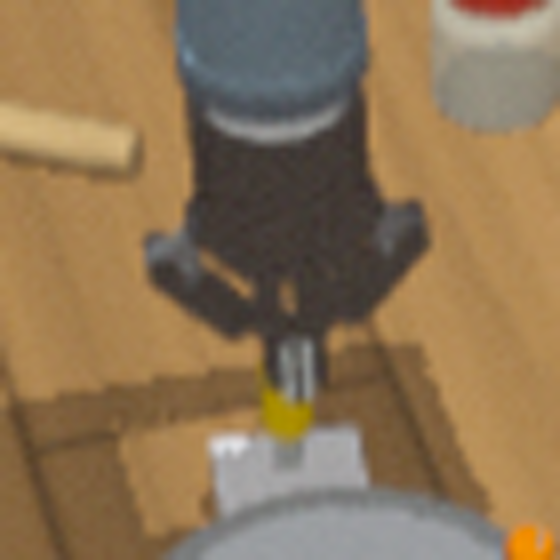

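```bash
python3 - <<'E'
from h import *
s=telemetry.sense();im=viewer.get_image("wrist");sd=viewer.get_image("side")
o1,d1=wray(im,s,317,248);d1/=np.linalg.norm(d1)
for v in (178,180):
    o2,d2=ray(sd,307.3,v);d2/=np.linalg.norm(d2)
    A=np.c_[d1,-d2];t=np.linalg.lstsq(A,o2-o1,rcond=None)[0]
    a,b=o1+d1*t[0],o2+d2*t[1];print(a,b)
    p=(a+b)/2;print("in tool",np.array(s["tcp_rot"]).T@(p-np.array(s["tcp_pos"])))
print(s["tcp_pos"],s["clock"],s["gripper_width"])
E
```

```text
[541.22895386 104.74902514  95.13898769] [544.9509769  104.02309447  95.36729354]
in tool [-28.66963944   1.41085925  -6.08973387]
[540.96067931 101.27245495  88.45836655] [543.8640373  100.70764186  88.63570264]
in tool [-21.94219261   1.0104767   -2.69193227]
[541.62212443  98.18796705  66.60959515] 5.55 -0.0030660482960062066
```

Request:
servo_tool(
  increments=[
    [[-15,0,0],0],
    [[-15,0,0],0],
    [[0,0,0],0],
    [[0,-2,-15],0],
    [[0,-2,-15],0],
    [[0,-1,-15],0],
    [[0,0,-15],0],
    [[0,0,0],0],
  ],
)

```text
clock: 6.32
tcp_pos: [543.8, 161.3, 94.8]
tcp_rot: [[0.026, 0.99, -0.135], [-0.012, -0.135, -0.991], [-1.0, 0.027, 0.008]]
force: [-0.3, -0.2, 1.6]
gripper_width: -0.002
```

Request:
servo_tool(
  increments=[
    [[12,0,0],0],
    [[12,0,0],0],
    [[12,0,0],0],
    [[12,0,0],0],
    [[0,0,0],0],
  ],
)

```text
clock: 6.73
tcp_pos: [544.9, 160.8, 43.6]
tcp_rot: [[0.027, 0.991, -0.131], [-0.013, -0.13, -0.991], [-1.0, 0.029, 0.009]]
force: [-0.3, 0.0, 0.1]
gripper_width: 0.0
```

```bash
cat > look.py <<'E'
import sys
from h import *
k=sys.argv[1]
s=telemetry.sense();im=viewer.get_image("wrist");sd=viewer.get_image("side")
a=cv2.resize(im["frame"][120:320,200:440,::-1],(480,400));b=cv2.resize(sd["frame"][130:230,270:390,::-1],(480,400))
cv2.imwrite(f"pics/{k}.png",cv2.resize(np.hstack([a,b]),(800,333)))
r=np.array(s["tcp_pos"])[:2]-[509,-96.5]
print(np.round(s["tcp_pos"],1),np.round(s["force"],2),"x'",round(r[0]*.9905-r[1]*.1375,1),"y'",round(r[0]*.1375+r[1]*.9905,1),s["clock"])
E
python3 look.py a6
```

```text
[544.9 160.8  43.6] [-0.33  0.    0.11] x' 0.2 y' 259.8 6.7333
```

View pics/a6.png

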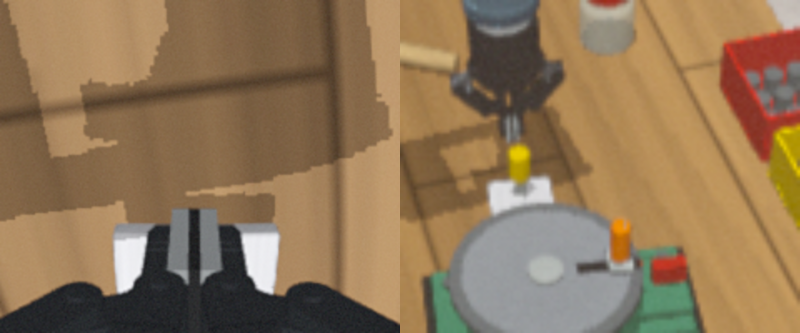

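Request:
servo_tool(
  increments=[
    [[0,0,4],0],
    [[0,0,4],0],
    [[0,0,4],0],
    [[0,0,3],0],
  ],
)

```text
clock: 7.17
tcp_pos: [546.0, 144.8, 48.3]
tcp_rot: [[0.034, 0.991, -0.13], [-0.013, -0.13, -0.991], [-0.999, 0.036, 0.008]]
force: [-0.8, 0.3, 0.4]
gripper_width: 0.0
```

Request:
servo_tool(
  increments=[
    [[0,0,3],0],
    [[0,0,3],0],
  ],
)

```text
clock: 7.33
tcp_pos: [545.7, 137.9, 49.3]
tcp_rot: [[0.036, 0.991, -0.131], [-0.012, -0.13, -0.991], [-0.999, 0.037, 0.007]]
force: [0.7, 2.0, -1.6]
gripper_width: -0.001
```

Request:
servo_tool(
  increments=[
    [[0,0,3],0],
    [[0,0,3],0],
  ],
)

```text
clock: 7.5
tcp_pos: [544.9, 131.9, 49.5]
tcp_rot: [[0.037, 0.991, -0.131], [-0.011, -0.131, -0.991], [-0.999, 0.038, 0.006]]
force: [-0.3, 2.7, -1.2]
gripper_width: 0.001
```

```bash
python3 look.py a7
```

```text
[544.9 131.9  49.5] [-0.26  2.75 -1.22] x' 4.1 y' 231.2 7.5
```

View pics/a7.png

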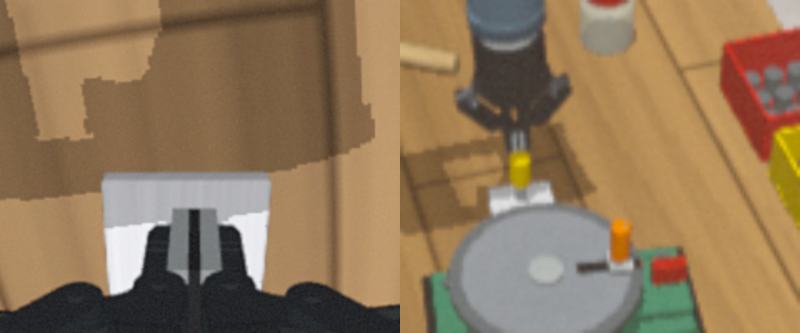

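Request:
servo_tool(
  increments=[
    [[0,0,3],0],
    [[0,0,3],0],
    [[0,0,3],0],
    [[0,0,3],0],
    [[0,0,3],0],
    [[0,0,3],0],
    [[0,0,3],0],
  ],
)

```text
clock: 8.18
tcp_pos: [541.7, 110.2, 49.5]
tcp_rot: [[0.036, 0.991, -0.131], [-0.01, -0.13, -0.991], [-0.999, 0.037, 0.005]]
force: [0.0, 2.2, 0.3]
gripper_width: 0.001
```

Request:
servo_tool(
  increments=[
    [[0,0,1.5],0],
    [[0,0,1.5],0],
    [[0,0,1.5],0],
  ],
)

```text
clock: 8.43
tcp_pos: [540.9, 104.7, 49.6]
tcp_rot: [[0.036, 0.991, -0.131], [-0.01, -0.131, -0.991], [-0.999, 0.037, 0.006]]
force: [-0.3, 3.0, -0.8]
gripper_width: 0.001
```

Request:
servo_tool(
  increments=[
    [[0,0,1],0],
    [[0,0,1],0],
    [[0,0,1],0],
  ],
)

```text
clock: 8.68
tcp_pos: [540.4, 101.3, 49.5]
tcp_rot: [[0.036, 0.991, -0.131], [-0.01, -0.131, -0.991], [-0.999, 0.037, 0.006]]
force: [-0.0, 1.6, -0.4]
gripper_width: -0.002
```

Request:
servo_tool(
  increments=[
    [[0,0,1],0],
    [[0,0,1],0],
  ],
)

```text
clock: 8.85
tcp_pos: [540.1, 99.2, 49.5]
tcp_rot: [[0.036, 0.991, -0.131], [-0.01, -0.131, -0.991], [-0.999, 0.037, 0.006]]
force: [-1.2, 2.1, -0.8]
gripper_width: 0.003
```

Request:
servo_tool(
  increments=[
    [[0,0,1],0],
  ],
)

```text
clock: 8.93
tcp_pos: [539.9, 98.1, 49.6]
tcp_rot: [[0.036, 0.991, -0.131], [-0.01, -0.131, -0.991], [-0.999, 0.037, 0.006]]
force: [0.3, 1.6, -1.1]
gripper_width: -0.002
```

Request:
servo_tool(
  increments=[
    [[0,0,1],0],
  ],
)

```text
clock: 9.02
tcp_pos: [539.8, 97.1, 49.6]
tcp_rot: [[0.036, 0.991, -0.131], [-0.01, -0.131, -0.991], [-0.999, 0.037, 0.006]]
force: [0.7, 4.0, -0.5]
gripper_width: 0.002
```

Request:
servo_tool(
  increments=[
    [[0,0,1],0],
  ],
)

```text
clock: 9.1
tcp_pos: [539.7, 96.6, 49.6]
tcp_rot: [[0.036, 0.991, -0.131], [-0.009, -0.131, -0.991], [-0.999, 0.037, 0.004]]
force: [0.4, 6.9, -1.7]
gripper_width: 0.0
```

Request:
servo_tool(
  increments=[
    [[0,0,1],0],
  ],
)

```text
clock: 9.18
tcp_pos: [539.7, 96.5, 49.6]
tcp_rot: [[0.036, 0.991, -0.132], [-0.008, -0.132, -0.991], [-0.999, 0.037, 0.003]]
force: [1.2, 7.5, -1.2]
gripper_width: 0.005
```

Request:
servo_tool(
  increments=[
    [[0,0,-2],0],
    [[0,0,-8],0],
    [[0,0,-10],0],
    [[-20,0,0],0],
    [[-25,0,0],0],
    [[-25,0,0],0],
    [[-25,0,0],0],
    [[-25,0,0],0],
  ],
  hand=0.4,
)

```text
clock: 9.85
tcp_pos: [533.8, 119.9, 167.3]
tcp_rot: [[0.021, 0.991, -0.131], [-0.012, -0.131, -0.991], [-1.0, 0.023, 0.009]]
force: [0.1, -0.2, -0.8]
gripper_width: 0.6
```

Request:
servo_tool(
  increments=[
    [[-25,0,0],0],
    [[-25,0,0],0],
    [[-25,0,0],0],
    [[-10,0,0],0],
    [[0,0,0],0],
  ],
)

```text
clock: 10.27
tcp_pos: [533.8, 124.0, 263.4]
tcp_rot: [[0.032, 0.991, -0.129], [-0.015, -0.129, -0.992], [-0.999, 0.033, 0.01]]
force: [0.6, 0.1, 0.6]
gripper_width: 0.603
```

```bash
cat > look2.py <<'E'
import sys,pickle
from h import *
k=sys.argv[1]
s=telemetry.sense();im=viewer.get_image("wrist");pickle.dump((s,im),open(k+".pkl","wb"))
cv2.imwrite(f"pics/{k}.png",im["frame"][:,:,::-1])
r=np.array(s["tcp_pos"])[:2]-[509,-96.5]
print(np.round(s["tcp_pos"],1),np.round(s["tcp_rot"],3).tolist(),np.round(s["force"],2),"x'",round(r[0]*.9905-r[1]*.1375,1),"y'",round(r[0]*.1375+r[1]*.9905,1),s["clock"],s["gripper_width"])
E
python3 look2.py b1
```

```text
[533.8 124.  263.4] [[0.032, 0.991, -0.129], [-0.015, -0.129, -0.992], [-0.999, 0.033, 0.01]] [0.56 0.08 0.57] x' -5.8 y' 221.8 10.2667 0.6026121708867728
```

View pics/b1.png

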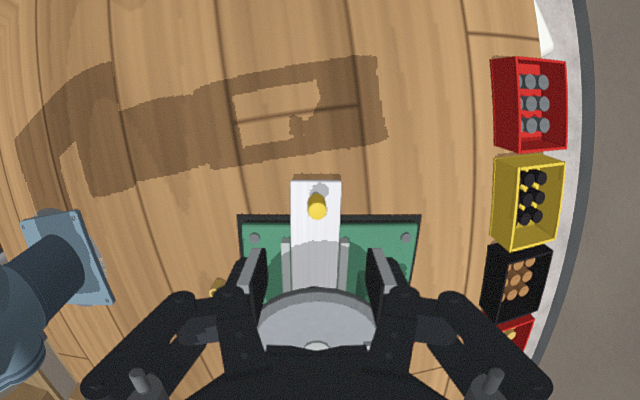

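Request:
servo_tool(
  increments=[
    [[0,10,30],0],
    [[0,10,30],0],
    [[0,10,30],0],
    [[0,10,30],0],
    [[0,10,30],0],
    [[0,10,30],0],
    [[0,10,30],0],
    [[0,6,30],0],
  ],
)

```text
clock: 10.98
tcp_pos: [576.1, -122.6, 255.5]
tcp_rot: [[0.016, 0.993, -0.115], [-0.009, -0.115, -0.993], [-1.0, 0.017, 0.007]]
force: [-0.6, 0.8, 0.6]
gripper_width: 0.602
```

Request:
servo_tool(
  increments=[
    [[0,0,0],0],
    [[0,0,0],0],
  ],
)

```text
clock: 11.15
tcp_pos: [575.3, -128.9, 250.9]
tcp_rot: [[0.01, 0.992, -0.122], [-0.01, -0.122, -0.992], [-1.0, 0.011, 0.008]]
force: [-0.4, 0.8, -0.2]
gripper_width: 0.6
```

```bash
python3 look2.py b2
```

```text
[ 575.3 -128.9  250.9] [[0.01, 0.992, -0.122], [-0.01, -0.122, -0.992], [-1.0, 0.011, 0.008]] [-0.37  0.78 -0.18] x' 70.1 y' -23.0 11.15 0.5999973332397911
```

View pics/b2.png

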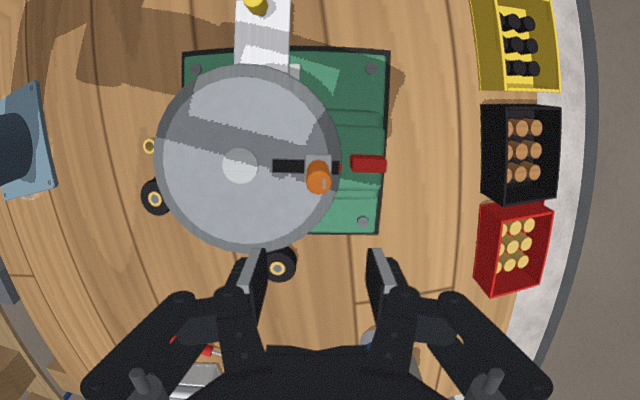

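```bash
cat >> h.py <<'E'
def wproj(im,s,P):
    R=np.array(s["tcp_rot"]);p=(np.atleast_2d(P)-np.array(s["tcp_pos"]))@R
    M=np.linalg.inv(im["mount"]);c=p@M[:3,:3].T+M[:3,3]
    n=np.linalg.norm(c[:,:2],axis=1);th=np.arctan2(n,c[:,2])
    return c[:,:2]/n[:,None]*(th*im["fx"])[:,None]+[im["cx"],im["cy"]]
E
python3 - <<'E'
from h import *
import pickle;s,im=pickle.load(open("b2.pkl","rb"))
for n,u,v,z in(("C",240,166,149),("grip",318.5,184,201),("mark",369,163,139),("blk",319,163,154)):print(n,watz(im,s,u,v,z).round(1))
f=cv2.resize(im["frame"][50:260,140:400,::-1],None,fx=3,fy=3,interpolation=cv2.INTER_CUBIC)
C=np.array([509.,-96.5]);a=np.linspace(0,6.28,180)
ci=lambda c,r,z:np.c_[c[0]+r*np.cos(a),c[1]+r*np.sin(a),a*0+z]
yaw=np.radians(-7.9)
G=C+72*np.array([np.cos(yaw),np.sin(yaw)])
for P,col in((ci(C,95,144),(0,0,255)),(ci(G,10,201),(255,0,0)),(ci(G,10,156),(255,0,255))):
    for u,v in wproj(im,s,P):
        cv2.circle(f,(int((u-140)*3+1),int((v-50)*3+1)),1,col,-1)
cv2.imwrite("pics/b2c.png",f)
E
```

```text
C [508.3 -98.  149. ]
grip [ 578.9 -109.9  201. ]
mark [ 628.  -112.5  139. ]
blk [ 580.9 -103.9  154. ]
```

View pics/b2c.png

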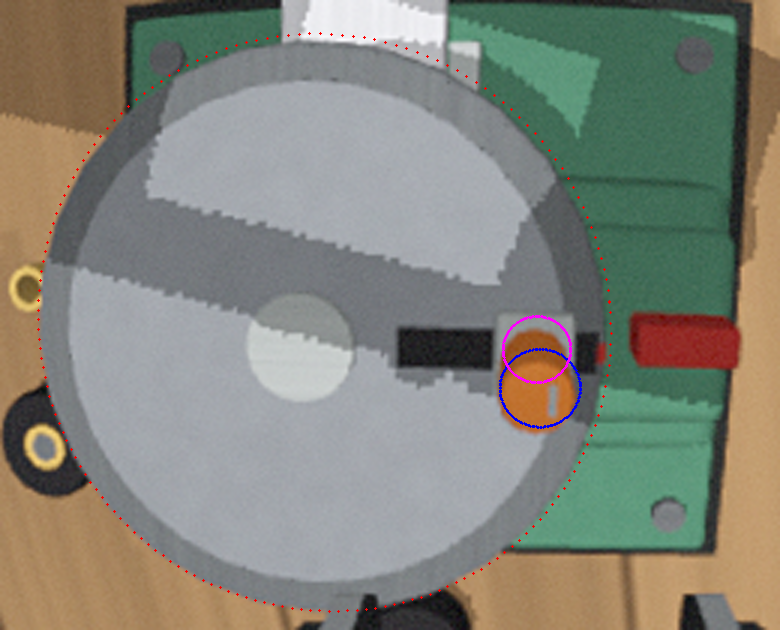

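Request:
servo_tool(
  increments=[
    [[10,0,-6],0],
    [[10,1,-7],0],
    [[10,1,-7],0],
    [[10,0,0],0],
    [[0,0,0],0],
  ],
)

```text
clock: 11.62
tcp_pos: [578.7, -101.9, 203.8]
tcp_rot: [[0.005, 0.993, -0.117], [-0.007, -0.117, -0.993], [-1.0, 0.006, 0.007]]
force: [-1.5, 0.0, -0.3]
gripper_width: 0.601
```

```bash
python3 look2.py b3
```

```text
[ 578.7 -101.9  203.8] [[0.005, 0.993, -0.117], [-0.007, -0.117, -0.993], [-1.0, 0.006, 0.007]] [-1.47  0.   -0.31] x' 69.8 y' 4.2 11.6167 0.6011364668448727
```

View pics/b3.png

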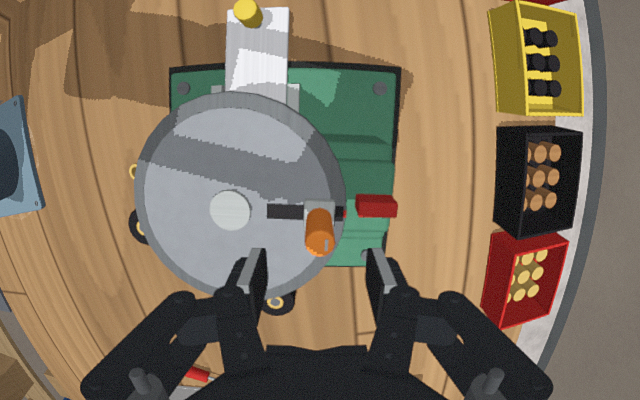

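Request:
servo_tool(
  increments=[
    [[0,1,4],0],
    [[0,0.6,3],0],
    [[8,0,0],0],
    [[8,0,0],0],
    [[8,0,0],0],
    [[4,0,0],0],
    [[0,0,0],0],
  ],
)

```text
clock: 12.25
tcp_pos: [581.1, -110.3, 175.6]
tcp_rot: [[0.009, 0.993, -0.116], [-0.009, -0.116, -0.993], [-1.0, 0.01, 0.008]]
force: [-0.4, 0.5, -0.0]
gripper_width: 0.601
```

```bash
python3 look2.py b4; python3 look.py b4s
```

```text
[ 581.1 -110.3  175.6] [[0.009, 0.993, -0.116], [-0.009, -0.116, -0.993], [-1.0, 0.01, 0.008]] [-0.38  0.48 -0.01] x' 73.3 y' -3.8 12.25 0.6011400965734314
[ 581.1 -110.3  175.9] [-0.38 -0.24 -0.17] x' 73.3 y' -3.8 12.3
```

View pics/b4.png

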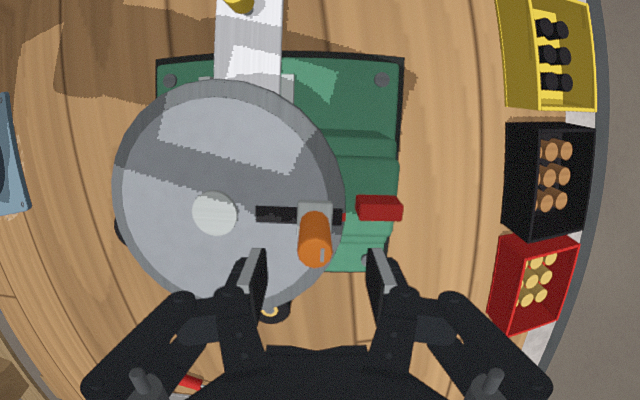

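View pics/b4s.png

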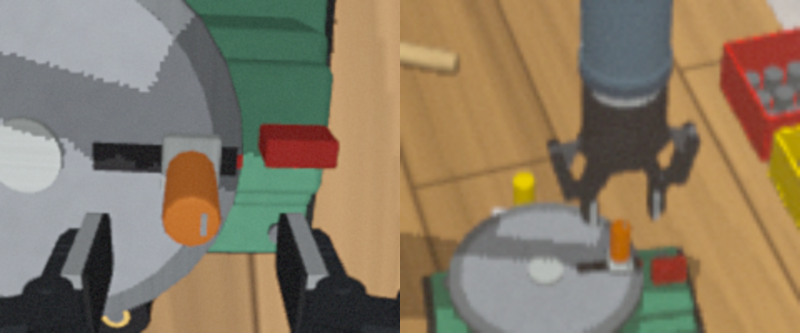

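```bash
python3 - <<'E'
from h import *
import pickle;s,im=pickle.load(open("b4.pkl","rb"))
R=np.array(s["tcp_rot"])
for u,v,z in((314.5,250,201),(314,252,201),(215,213,149)):
    p=watz(im,s,u,v,z);print(p.round(1),"in tool",(R.T@(p-s["tcp_pos"])).round(1))
E
```

```text
[ 579.4 -106.5  201. ] in tool [-25.4  -1.8  -3.4]
[ 579.  -107.7  201. ] in tool [-25.4  -2.1  -2.2]
[509.1 -97.  149. ] in tool [ 25.8 -73.3  -5.1]
```

Request:
servo_tool(
  increments=[
    [[0,-1,-1.5],0],
    [[6,-1,-1.5],0],
    [[8,0,0],0],
    [[8,0,0],0],
    [[6,0,0],0],
    [[0,0,0],0],
  ],
)

```text
clock: 12.9
tcp_pos: [581.0, -107.2, 147.5]
tcp_rot: [[0.014, 0.993, -0.116], [-0.011, -0.115, -0.993], [-1.0, 0.015, 0.009]]
force: [-0.2, -0.2, -0.2]
gripper_width: 0.604
```

```bash
python3 look.py b5s
```

```text
[ 581.  -107.2  147.5] [-0.21 -0.16 -0.23] x' 72.8 y' -0.7 12.9
```

View pics/b5s.png

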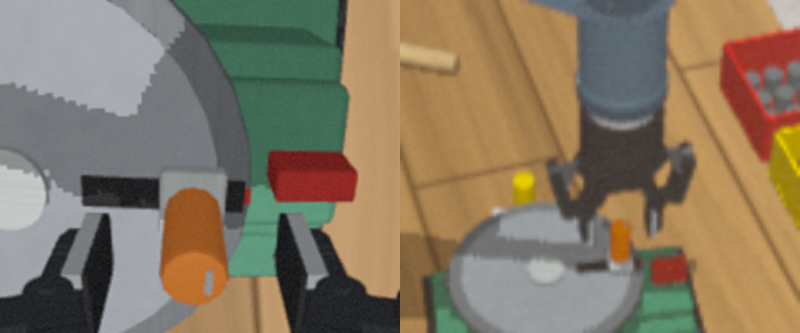

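Request:
servo_tool(
  increments=[
    [[4,-1,0.3],0],
    [[4,0,0],0],
    [[0,0,0],0],
    [[0,0,0],0],
  ],
  hand=0.7,
  grip_force=20,
)

```text
clock: 13.33
tcp_pos: [581.2, -108.0, 140.5]
tcp_rot: [[0.016, 0.993, -0.116], [-0.012, -0.116, -0.993], [-1.0, 0.018, 0.01]]
force: [0.5, -0.3, -0.8]
gripper_width: 0.301
```

```bash
python3 look.py b6s
```

```text
[ 581.2 -108.   140.5] [ 0.47 -0.28 -0.84] x' 73.1 y' -1.5 13.3333
```

View pics/b6s.png

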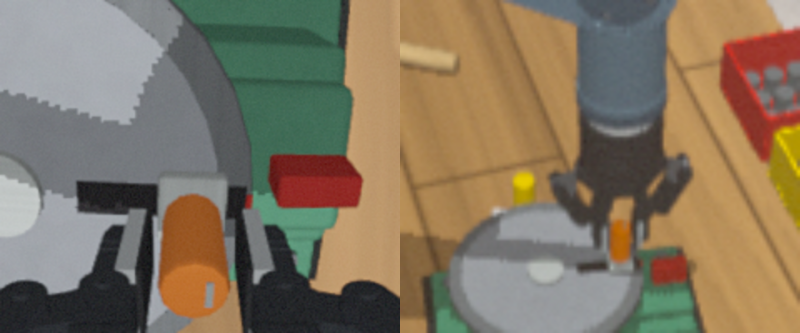

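Request:
servo_tool(
  increments=[
    [[0,0,0],0],
    [[0,0,0],0],
    [[0,0,0],0],
    [[0,0,0],0],
  ],
  hand=1,
  grip_force=30,
)

```text
clock: 13.77
tcp_pos: [581.1, -108.1, 140.9]
tcp_rot: [[0.016, 0.993, -0.116], [-0.012, -0.115, -0.993], [-1.0, 0.017, 0.01]]
force: [0.6, 0.3, -1.0]
gripper_width: 0.218
```

```bash
python3 look.py b7s
```

```text
[ 581.1 -108.1  140.9] [ 0.58  0.34 -0.97] x' 73.0 y' -1.5 13.7667
```

View pics/b7s.png

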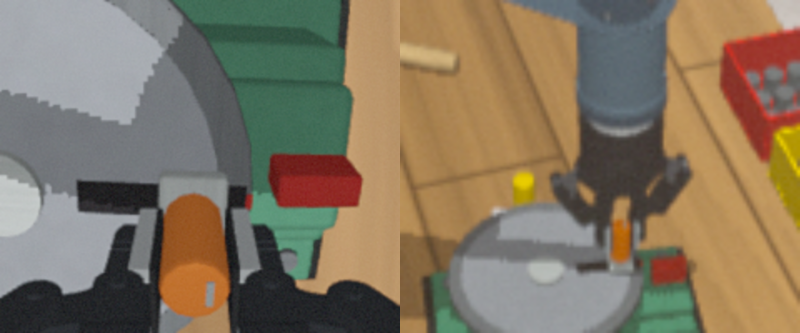

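```bash
cat > nx.py <<'E'
import sys,json,os
from h import *
# usage: nx.py n stepdeg [r] [rcorr] [lead]
n=int(sys.argv[1]);st=float(sys.argv[2]);r=float(sys.argv[3]);lead=float(sys.argv[4]) if len(sys.argv)>4 else 0
C=np.array([509.6,-97.6])
if os.path.exists("C.json"): C=np.array(json.load(open("C.json")))
s=telemetry.sense();p=np.array(s["tcp_pos"]);R=np.array(s["tcp_rot"]);F=np.array(s["force"])
L=json.load(open("log.json")) if os.path.exists("log.json") else []
L.append([s["clock"],*p,*F]);json.dump(L,open("log.json","w"))
e=p[:2]-C;th=np.arctan2(e[1],e[0]);er=e/np.hypot(*e);et=np.array([-er[1],er[0]])
print("clk %.2f th_press %.1f rad %.2f z %.1f | Fr %.1f Ft %.1f Fz %.1f | w %.3f tilt %s"%(s["clock"],np.degrees(th)+7.9,np.hypot(*e),p[2],F[:2]@er,F[:2]@et,F[2],s["gripper_width"],R[2].round(3)))
if len(L)>=4:
    A=np.array(L);P=A[:,1:3]+A[:,4:6]*0.125*0  # raw
    Q=np.array(L)[:,1:3]+0.125*np.array(L)[:,4:6] # press displaced by -F -> undisplaced handle pos
    for nm,X in(("raw",P),("comp",Q)):
        sol=np.linalg.lstsq(np.c_[2*X,np.ones(len(X))],(X**2).sum(1),rcond=None)[0]
        print(nm,"C",sol[:2].round(2),"r",round(np.sqrt(sol[2]+sol[:2]@sol[:2]),2))
rows=[];cur=p.copy()
for k in range(1,n+1):
    a=th+np.radians(st*k+lead);b=th+np.radians(st*(k-1)+lead)
    d=np.zeros(3);d[:2]=r*np.array([np.cos(a)-np.cos(b),np.sin(a)-np.sin(b)])
    d[2]=(141-p[2])/n
    if k<=3: d[:2]+=er*(r-np.hypot(*e))/3*.7
    t=R.T@d;rows.append([[round(x,2) for x in t.tolist()],0])
print(json.dumps(rows))
E
python3 nx.py 4 3 72.3
```

```text
clk 13.87 th_press -0.4 rad 72.31 z 140.9 | Fr 0.9 Ft 0.3 Fz -0.8 | w 0.223 tilt [-1.     0.017  0.01 ]
[[[-0.07, 0.01, -3.78], 0], [[-0.07, -0.19, -3.78], 0], [[-0.07, -0.39, -3.77], 0], [[-0.08, -0.58, -3.74], 0]]
```

Request:
servo_tool(
  increments=[
    [[-0.05,0,-2],0],
    [[-0.05,-0.2,-3.8],0],
    [[-0.05,-0.4,-3.8],0],
    [[-0.05,-0.6,-3.7],0],
  ],
)

```text
clock: 14.2
tcp_pos: [582.0, -95.9, 140.9]
tcp_rot: [[0.017, 0.993, -0.117], [-0.014, -0.117, -0.993], [-1.0, 0.018, 0.012]]
force: [0.9, -1.6, -1.5]
gripper_width: 0.225
```

```bash
python3 nx.py 4 3 72.3
```

```text
clk 14.20 th_press 9.3 rad 72.38 z 140.9 | Fr 0.9 Ft -1.6 Fz -1.5 | w 0.225 tilt [-1.     0.018  0.012]
[[[-0.09, -0.65, -3.73], 0], [[-0.09, -0.84, -3.69], 0], [[-0.09, -1.04, -3.64], 0], [[-0.09, -1.21, -3.59], 0]]
```

Request:
servo_tool(
  increments=[
    [[-0.05,-0.7,-3.7],0],
    [[-0.05,-0.9,-3.7],0],
    [[-0.05,-1.1,-3.6],0],
    [[-0.05,-1.2,-3.6],0],
    [[-0.05,-1.4,-3.5],0],
    [[-0.05,-1.6,-3.4],0],
  ],
)

```text
clock: 14.7
tcp_pos: [577.4, -70.9, 140.9]
tcp_rot: [[0.017, 0.993, -0.116], [-0.015, -0.116, -0.993], [-1.0, 0.019, 0.013]]
force: [1.0, -1.7, -0.6]
gripper_width: 0.226
```

```bash
python3 nx.py 8 3 72.3
```

```text
clk 14.70 th_press 29.4 rad 72.90 z 140.9 | Fr 0.3 Ft -2.0 Fz -0.6 | w 0.226 tilt [-1.     0.019  0.013]
[[[-0.1, -1.99, -3.22], 0], [[-0.1, -2.16, -3.12], 0], [[-0.1, -2.33, -3.01], 0], [[-0.1, -2.36, -2.96], 0], [[-0.1, -2.51, -2.83], 0], [[-0.1, -2.66, -2.69], 0], [[-0.1, -2.8, -2.55], 0], [[-0.1, -2.93, -2.4], 0]]
```

Request:
servo_tool(
  increments=[
    [[-0.05,-1.9,-3.3],0],
    [[-0.05,-2.1,-3.1],0],
    [[-0.05,-2.2,-3.0],0],
    [[-0.05,-2.4,-3.0],0],
    [[-0.05,-2.5,-2.8],0],
    [[-0.05,-2.7,-2.7],0],
    [[-0.05,-2.8,-2.5],0],
    [[-0.05,-2.9,-2.4],0],
  ],
)

```text
clock: 15.37
tcp_pos: [558.8, -43.3, 140.9]
tcp_rot: [[0.017, 0.993, -0.116], [-0.015, -0.115, -0.993], [-1.0, 0.019, 0.013]]
force: [-0.1, -2.5, -0.7]
gripper_width: 0.222
```

```bash
python3 nx.py 8 3 72.6
```

```text
clk 15.37 th_press 55.7 rad 73.32 z 140.9 | Fr -1.9 Ft -1.6 Fz -0.7 | w 0.222 tilt [-1.     0.019  0.013]
raw C [509.46 -96.46] r 72.58
comp C [510.54 -96.48] r 71.62
[[[-0.11, -3.25, -1.99], 0], [[-0.11, -3.35, -1.82], 0], [[-0.1, -3.45, -1.65], 0], [[-0.1, -3.44, -1.61], 0], [[-0.1, -3.52, -1.43], 0], [[-0.1, -3.59, -1.24], 0], [[-0.1, -3.65, -1.05], 0], [[-0.1, -3.7, -0.86], 0]]
```

```bash
echo "[509.8,-96.7]">C.json; python3 nx.py 8 3 72.1
```

```text
clk 15.37 th_press 55.3 rad 72.52 z 140.9 | Fr -1.9 Ft -1.6 Fz -0.7 | w 0.222 tilt [-1.     0.019  0.013]
raw C [509.49 -96.46] r 72.56
comp C [510.56 -96.48] r 71.6
[[[-0.1, -3.17, -2.05], 0], [[-0.1, -3.28, -1.89], 0], [[-0.1, -3.38, -1.72], 0], [[-0.1, -3.41, -1.62], 0], [[-0.1, -3.49, -1.44], 0], [[-0.1, -3.56, -1.25], 0], [[-0.1, -3.62, -1.07], 0], [[-0.1, -3.67, -0.88], 0]]
```

Request:
servo_tool(
  increments=[
    [[-0.05,-3.2,-2.0],0],
    [[-0.05,-3.3,-1.9],0],
    [[-0.05,-3.4,-1.7],0],
    [[-0.05,-3.4,-1.6],0],
    [[-0.05,-3.5,-1.4],0],
    [[-0.05,-3.6,-1.2],0],
    [[-0.05,-3.6,-1.0],0],
    [[-0.05,-3.7,-0.9],0],
  ],
)

```text
clock: 16.03
tcp_pos: [530.9, -27.3, 140.9]
tcp_rot: [[0.02, 0.993, -0.116], [-0.016, -0.115, -0.993], [-1.0, 0.021, 0.014]]
force: [4.2, -3.6, -2.4]
gripper_width: 0.224
```

```bash
python3 nx.py 8 3 72.1
```

```text
clk 16.03 th_press 81.0 rad 72.53 z 140.9 | Fr -2.2 Ft -5.1 Fz -2.4 | w 0.224 tilt [-1.     0.021  0.014]
raw C [509.9  -96.32] r 72.15
comp C [510.01 -96.66] r 72.14
[[[-0.09, -3.75, -0.47], 0], [[-0.09, -3.77, -0.28], 0], [[-0.09, -3.79, -0.08], 0], [[-0.09, -3.77, 0.02], 0], [[-0.08, -3.77, 0.22], 0], [[-0.08, -3.75, 0.41], 0], [[-0.08, -3.72, 0.61], 0], [[-0.07, -3.69, 0.8], 0]]
```

Request:
servo_tool(
  increments=[
    [[-0.1,-3.7,-0.4],0],
    [[-0.1,-3.8,-0.3],0],
    [[-0.1,-3.8,-0.1],0],
    [[-0.1,-3.8,0],0],
    [[-0.1,-3.8,0.2],0],
    [[-0.1,-3.7,0.4],0],
    [[-0.1,-3.7,0.6],0],
    [[-0.1,-3.7,0.8],0],
  ],
)

```text
clock: 16.7
tcp_pos: [506.7, -24.7, 141.0]
tcp_rot: [[0.037, 0.992, -0.117], [-0.016, -0.117, -0.993], [-0.999, 0.039, 0.012]]
force: [6.0, -1.6, -4.1]
gripper_width: 0.224
```

```bash
python3 nx.py 8 3 72.1
```

```text
clk 16.70 th_press 100.4 rad 72.08 z 141.0 | Fr -1.9 Ft -5.9 Fz -4.1 | w 0.224 tilt [-0.999  0.039  0.012]
raw C [510.53 -96.02] r 71.53
comp C [510.46 -96.45] r 71.69
[[[-0.13, -3.71, 0.69], 0], [[-0.12, -3.67, 0.89], 0], [[-0.12, -3.61, 1.08], 0], [[-0.12, -3.55, 1.27], 0], [[-0.11, -3.48, 1.46], 0], [[-0.11, -3.4, 1.64], 0], [[-0.1, -3.31, 1.81], 0], [[-0.09, -3.21, 1.98], 0]]
```

```bash
sed -i 's|^L=json.load.*|p=p+R@np.array([-40,0,0]);\nL=json.load(open("log2.json")) if os.path.exists("log2.json") else []|; s|"log.json","w"|"log2.json","w"|; s|(141-p\[2\])/n|(181-p[2])/n|' nx.py
python3 - <<'E'
import json
# convert old log approx using tilts reported
L=json.load(open("log.json"))
print(len(L))
t={0:(.016,-.012),1:(.017,-.014),2:(.017,-.015),3:(.017,-.015),4:(.017,-.015),5:(.02,-.016),6:(.037,-.016)}
o=[]
for i,l in enumerate(L):
    l=list(l);l[1]-=40*t[i][0];l[2]-=40*t[i][1];l[3]+=40;o.append(l)
json.dump(o[:-1],open("log2.json","w"))
E
echo "[509.2,-96.3]">C.json; python3 nx.py 8 3 71.9
```

```text
7
clk 16.70 th_press 101.0 rad 72.37 z 181.0 | Fr -1.9 Ft -5.9 Fz -4.1 | w 0.224 tilt [-0.999  0.039  0.012]
raw C [509.68 -95.54] r 71.72
comp C [509.62 -95.97] r 71.88
[[[-0.13, -3.67, 0.85], 0], [[-0.13, -3.63, 1.04], 0], [[-0.12, -3.57, 1.23], 0], [[-0.12, -3.53, 1.31], 0], [[-0.11, -3.45, 1.49], 0], [[-0.11, -3.37, 1.67], 0], [[-0.1, -3.28, 1.85], 0], [[-0.1, -3.18, 2.02], 0]]
```

Request:
servo_tool(
  increments=[
    [[-0.1,-3.7,0.9],0],
    [[-0.1,-3.6,1.1],0],
    [[-0.1,-3.6,1.2],0],
    [[-0.1,-3.5,1.3],0],
    [[-0.1,-3.5,1.5],0],
    [[-0.1,-3.4,1.6],0],
    [[-0.1,-3.3,1.8],0],
    [[-0.1,-3.2,2.0],0],
  ],
)

```text
clock: 17.37
tcp_pos: [483.4, -30.1, 141.1]
tcp_rot: [[0.053, 0.992, -0.119], [-0.011, -0.118, -0.993], [-0.999, 0.054, 0.005]]
force: [7.3, 0.3, -3.3]
gripper_width: 0.222
```

```bash
echo "[509.4,-96.1]">C.json; python3 nx.py 8 3 71.8;  python3 look.py c1
```

```text
clk 17.37 th_press 120.9 rad 72.15 z 181.1 | Fr -2.6 Ft -6.9 Fz -3.3 | w 0.222 tilt [-0.999  0.054  0.005]
raw C [509.66 -95.55] r 71.74
comp C [509.7  -95.92] r 71.8
[[[-0.15, -3.17, 2.02], 0], [[-0.15, -3.06, 2.19], 0], [[-0.14, -2.95, 2.35], 0], [[-0.14, -2.87, 2.43], 0], [[-0.13, -2.73, 2.58], 0], [[-0.12, -2.6, 2.72], 0], [[-0.11, -2.45, 2.85], 0], [[-0.1, -2.3, 2.97], 0]]
[483.4 -30.1 141.1] [ 7.35  0.3  -3.34] x' -34.5 y' 62.2 17.3667
```

View pics/c1.png

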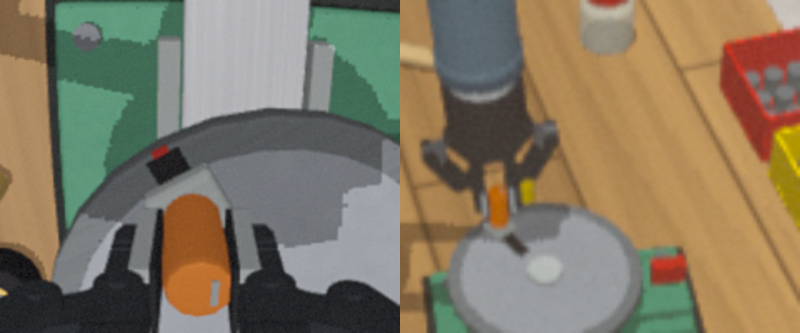

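Request:
servo_tool(
  increments=[
    [[-0.15,-3.2,2.1],0],
    [[-0.15,-3.1,2.3],0],
    [[-0.15,-3.0,2.4],0],
    [[-0.15,-2.9,2.5],0],
    [[-0.15,-2.8,2.6],0],
    [[-0.1,-2.7,2.7],0],
    [[-0.1,-2.5,2.9],0],
    [[-0.1,-2.4,3.0],0],
  ],
)

```text
clock: 18.13
tcp_pos: [462.5, -43.8, 141.1]
tcp_rot: [[0.064, 0.991, -0.119], [-0.003, -0.119, -0.993], [-0.998, 0.063, -0.004]]
force: [7.1, 1.2, -3.7]
gripper_width: 0.223
```

```bash
python3 nx.py 8 3 71.8
```

```text
clk 18.13 th_press 141.2 rad 72.05 z 181.1 | Fr -4.0 Ft -6.0 Fz -3.7 | w 0.223 tilt [-0.998  0.063 -0.004]
raw C [509.61 -95.6 ] r 71.79
comp C [509.79 -95.84] r 71.69
[[[-0.15, -2.28, 2.98], 0], [[-0.14, -2.13, 3.1], 0], [[-0.13, -1.96, 3.21], 0], [[-0.12, -1.84, 3.28], 0], [[-0.11, -1.67, 3.37], 0], [[-0.1, -1.49, 3.45], 0], [[-0.09, -1.3, 3.52], 0], [[-0.08, -1.12, 3.59], 0]]
```

Request:
servo_tool(
  increments=[
    [[-0.15,-2.1,3.1],0],
    [[-0.15,-2.0,3.2],0],
    [[-0.15,-1.9,3.3],0],
    [[-0.1,-1.8,3.3],0],
    [[-0.1,-1.6,3.4],0],
    [[-0.1,-1.5,3.5],0],
    [[-0.1,-1.3,3.6],0],
    [[-0.1,-1.1,3.7],0],
  ],
)

```text
clock: 18.8
tcp_pos: [448.9, -61.9, 141.2]
tcp_rot: [[0.072, 0.99, -0.12], [0.011, -0.121, -0.993], [-0.997, 0.07, -0.02]]
force: [5.4, 2.4, -1.8]
gripper_width: 0.221
```

```bash
echo "[509.7,-95.9]">C.json; python3 nx.py 8 3 71.7
```

```text
clk 18.80 th_press 160.1 rad 71.97 z 181.1 | Fr -3.7 Ft -4.6 Fz -1.8 | w 0.221 tilt [-0.997  0.07  -0.02 ]
raw C [509.63 -95.57] r 71.77
comp C [509.84 -95.78] r 71.63
[[[-0.14, -1.18, 3.56], 0], [[-0.13, -1.0, 3.62], 0], [[-0.12, -0.81, 3.67], 0], [[-0.11, -0.67, 3.69], 0], [[-0.1, -0.48, 3.72], 0], [[-0.08, -0.28, 3.74], 0], [[-0.07, -0.09, 3.75], 0], [[-0.06, 0.11, 3.75], 0]]
```

Request:
servo_tool(
  increments=[
    [[-0.15,-1.1,3.6],0],
    [[-0.15,-0.9,3.6],0],
    [[-0.1,-0.7,3.7],0],
    [[-0.1,-0.6,3.7],0],
    [[-0.1,-0.4,3.7],0],
    [[-0.1,-0.2,3.7],0],
    [[-0.1,0,3.7],0],
    [[-0.1,0.2,3.7],0],
  ],
)

```text
clock: 19.47
tcp_pos: [442.6, -80.6, 140.7]
tcp_rot: [[0.075, 0.99, -0.12], [0.03, -0.122, -0.992], [-0.997, 0.071, -0.039]]
force: [2.8, 3.4, 0.7]
gripper_width: 0.223
```

```bash
echo "[509.7,-95.8]">C.json; python3 nx.py 8 3 71.7;python3 look.py c2
```

```text
clk 19.47 th_press 176.6 rad 71.51 z 180.6 | Fr -2.1 Ft -3.9 Fz 0.7 | w 0.223 tilt [-0.997  0.071 -0.039]
raw C [509.72 -95.44] r 71.66
comp C [509.9  -95.69] r 71.56
[[[-0.21, -0.22, 3.74], 0], [[-0.2, -0.02, 3.75], 0], [[-0.19, 0.18, 3.74], 0], [[-0.17, 0.41, 3.73], 0], [[-0.15, 0.61, 3.7], 0], [[-0.14, 0.8, 3.67], 0], [[-0.12, 0.99, 3.62], 0], [[-0.11, 1.18, 3.56], 0]]
[442.6 -80.6 140.7] [2.82 3.37 0.74] x' -68.0 y' 6.6 19.4667
```

View pics/c2.png

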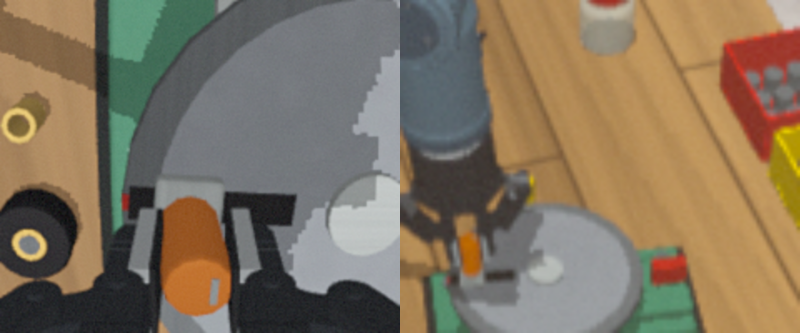

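Request:
servo_tool(
  increments=[
    [[-0.15,-0.2,3.8],0],
    [[-0.15,0,3.8],0],
    [[-0.15,0.2,3.8],0],
    [[-0.15,0.4,3.8],0],
    [[-0.15,0.6,3.7],0],
    [[-0.1,0.8,3.7],0],
    [[-0.1,1.0,3.7],0],
    [[-0.1,1.2,3.6],0],
  ],
)

```text
clock: 20.23
tcp_pos: [442.1, -104.7, 140.8]
tcp_rot: [[0.075, 0.99, -0.118], [0.041, -0.121, -0.992], [-0.996, 0.07, -0.05]]
force: [2.0, 2.5, 1.1]
gripper_width: 0.223
```

```bash
python3 nx.py 8 3.5 71.6
```

```text
clk 20.23 th_press -163.6 rad 71.37 z 180.6 | Fr -2.4 Ft -2.2 Fz 1.1 | w 0.223 tilt [-0.996  0.07  -0.05 ]
raw C [509.75 -95.37] r 71.6
comp C [509.94 -95.61] r 71.49
[[[-0.17, 1.24, 4.19], 0], [[-0.15, 1.5, 4.1], 0], [[-0.13, 1.74, 4.0], 0], [[-0.1, 2.03, 3.87], 0], [[-0.08, 2.26, 3.74], 0], [[-0.05, 2.49, 3.6], 0], [[-0.03, 2.7, 3.44], 0], [[-0.01, 2.91, 3.27], 0]]
```

Request:
servo_tool(
  increments=[
    [[-0.15,1.4,4.2],0],
    [[-0.15,1.6,4.1],0],
    [[-0.1,1.8,4.0],0],
    [[-0.1,2.1,3.9],0],
    [[-0.1,2.3,3.7],0],
    [[-0.05,2.5,3.6],0],
    [[0,2.7,3.4],0],
    [[0,2.9,3.3],0],
  ],
)

```text
clock: 20.9
tcp_pos: [456.4, -138.6, 140.7]
tcp_rot: [[0.075, 0.99, -0.118], [0.044, -0.122, -0.992], [-0.996, 0.069, -0.053]]
force: [3.6, 4.3, 1.1]
gripper_width: 0.222
```

```bash
echo "[509.8,-95.6]">C.json; python3 nx.py 8 3.5 71.5
```

```text
clk 20.90 th_press -133.7 rad 72.00 z 180.6 | Fr -5.5 Ft -1.1 Fz 1.1 | w 0.222 tilt [-0.996  0.069 -0.053]
raw C [509.71 -95.53] r 71.7
comp C [509.95 -95.59] r 71.48
[[[0.02, 3.28, 2.89], 0], [[0.04, 3.46, 2.69], 0], [[0.07, 3.62, 2.48], 0], [[0.08, 3.69, 2.34], 0], [[0.1, 3.82, 2.11], 0], [[0.12, 3.94, 1.87], 0], [[0.14, 4.05, 1.63], 0], [[0.16, 4.14, 1.38], 0]]
```

Request:
servo_tool(
  increments=[
    [[0,3.4,2.7],0],
    [[0,3.6,2.5],0],
    [[0.05,3.7,2.4],0],
    [[0.05,3.8,2.3],0],
    [[0.1,3.9,2.1],0],
    [[0.1,4.0,1.8],0],
    [[0.1,4.1,1.6],0],
    [[0.1,4.1,1.3],0],
  ],
)

```text
clock: 21.57
tcp_pos: [485.4, -160.2, 140.7]
tcp_rot: [[0.07, 0.991, -0.118], [0.047, -0.122, -0.991], [-0.996, 0.064, -0.055]]
force: [-0.0, 4.2, 1.8]
gripper_width: 0.223
```

```bash
echo "[509.9,-95.6]">C.json; python3 nx.py 8 3.5 71.5
```

```text
clk 21.57 th_press -104.4 rad 71.81 z 180.6 | Fr -3.9 Ft -1.6 Fz 1.8 | w 0.223 tilt [-0.996  0.064 -0.055]
raw C [509.71 -95.55] r 71.72
comp C [509.95 -95.55] r 71.46
[[[0.16, 4.26, 0.96], 0], [[0.18, 4.31, 0.7], 0], [[0.2, 4.35, 0.44], 0], [[0.21, 4.36, 0.24], 0], [[0.22, 4.36, -0.02], 0], [[0.24, 4.35, -0.29], 0], [[0.25, 4.33, -0.55], 0], [[0.26, 4.28, -0.82], 0]]
```

Request:
servo_tool(
  increments=[
    [[0.15,4.3,0.8],0],
    [[0.15,4.3,0.5],0],
    [[0.2,4.4,0.3],0],
    [[0.2,4.4,0.1],0],
    [[0.2,4.4,-0.1],0],
    [[0.2,4.4,-0.3],0],
    [[0.25,4.3,-0.6],0],
    [[0.25,4.3,-0.9],0],
  ],
)

```text
clock: 22.23
tcp_pos: [521.9, -164.8, 140.6]
tcp_rot: [[0.066, 0.991, -0.118], [0.047, -0.121, -0.992], [-0.997, 0.059, -0.054]]
force: [-1.4, 4.0, 2.4]
gripper_width: 0.226
```

```bash
python3 nx.py 8 3.5 71.5
```

```text
clk 22.23 th_press -74.6 rad 71.65 z 180.5 | Fr -4.2 Ft -0.9 Fz 2.4 | w 0.226 tilt [-0.997  0.059 -0.054]
raw C [509.71 -95.55] r 71.72
comp C [509.94 -95.5 ] r 71.43
[[[0.26, 4.18, -1.24], 0], [[0.26, 4.1, -1.49], 0], [[0.27, 4.0, -1.74], 0], [[0.28, 3.9, -1.95], 0], [[0.28, 3.77, -2.19], 0], [[0.29, 3.63, -2.41], 0], [[0.29, 3.47, -2.63], 0], [[0.29, 3.31, -2.84], 0]]
```

Request:
servo_tool(
  increments=[
    [[0.2,4.2,-1.4],0],
    [[0.2,4.1,-1.6],0],
    [[0.2,4.0,-1.9],0],
    [[0.25,3.9,-2.1],0],
    [[0.25,3.7,-2.3],0],
    [[0.25,3.6,-2.5],0],
    [[0.25,3.4,-2.7],0],
    [[0.25,3.2,-2.9],0],
  ],
)

```text
clock: 22.9
tcp_pos: [555.9, -150.5, 140.6]
tcp_rot: [[0.062, 0.991, -0.118], [0.046, -0.121, -0.992], [-0.997, 0.056, -0.053]]
force: [-3.8, 2.5, 1.3]
gripper_width: 0.221
```

```bash
python3 nx.py 8 3 71.4; python3 look.py c3
```

```text
clk 22.90 th_press -44.6 rad 71.49 z 180.5 | Fr -4.3 Ft -1.5 Fz 1.3 | w 0.221 tilt [-0.997  0.056 -0.053]
raw C [509.71 -95.54] r 71.71
comp C [509.91 -95.44] r 71.39
[[[0.23, 2.58, -2.69], 0], [[0.23, 2.44, -2.83], 0], [[0.22, 2.29, -2.95], 0], [[0.22, 2.15, -3.05], 0], [[0.22, 1.98, -3.16], 0], [[0.21, 1.82, -3.26], 0], [[0.21, 1.64, -3.35], 0], [[0.2, 1.46, -3.43], 0]]
[ 555.9 -150.5  140.6] [-3.77  2.52  1.35] x' 53.9 y' -47.0 22.9
```

View pics/c3.png

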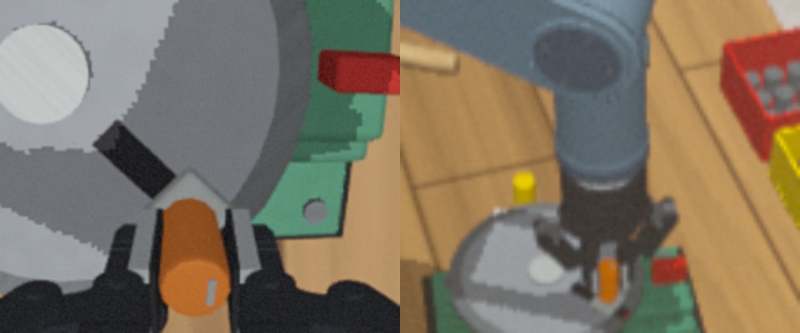

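Request:
servo_tool(
  increments=[
    [[0.2,2.5,-2.8],0],
    [[0.2,2.4,-2.9],0],
    [[0.2,2.2,-3.0],0],
    [[0.2,2.1,-3.1],0],
    [[0.2,1.9,-3.2],0],
    [[0.2,1.8,-3.3],0],
    [[0.2,1.6,-3.3],0],
    [[0.2,1.4,-3.4],0],
  ],
)

```text
clock: 23.67
tcp_pos: [575.6, -126.9, 140.6]
tcp_rot: [[0.06, 0.991, -0.119], [0.044, -0.121, -0.992], [-0.997, 0.055, -0.051]]
force: [-3.4, -0.8, 0.4]
gripper_width: 0.226
```

```bash
python3 nx.py 8 2 71.4
```

```text
clk 23.67 th_press -19.7 rad 71.38 z 180.5 | Fr -2.7 Ft -2.3 Fz 0.4 | w 0.226 tilt [-0.997  0.055 -0.051]
raw C [509.7  -95.53] r 71.7
comp C [509.88 -95.42] r 71.38
[[[0.1, 0.84, -2.34], 0], [[0.1, 0.76, -2.37], 0], [[0.1, 0.68, -2.4], 0], [[0.09, 0.59, -2.42], 0], [[0.09, 0.5, -2.44], 0], [[0.09, 0.42, -2.46], 0], [[0.08, 0.33, -2.47], 0], [[0.08, 0.25, -2.48], 0]]
```

Request:
servo_tool(
  increments=[
    [[0.1,0.8,-2.4],0],
    [[0.1,0.7,-2.4],0],
    [[0.1,0.6,-2.4],0],
    [[0.1,0.6,-2.4],0],
    [[0.1,0.5,-2.4],0],
    [[0.1,0.4,-2.4],0],
    [[0.05,0.2,-1.5],0],
    [[0,0,0],0],
  ],
)

```text
clock: 24.33
tcp_pos: [581.8, -109.7, 140.6]
tcp_rot: [[0.06, 0.991, -0.118], [0.043, -0.121, -0.992], [-0.997, 0.054, -0.05]]
force: [-3.1, 0.0, -1.0]
gripper_width: 0.22
```

```bash
python3 nx.py 2 2 71.4; python3 look2.py c4; python3 look.py c4s
```

```text
clk 24.33 th_press -4.9 rad 71.31 z 180.5 | Fr -3.0 Ft -0.6 Fz -1.0 | w 0.220 tilt [-0.997  0.054 -0.05 ]
raw C [509.68 -95.53] r 71.69
comp C [509.85 -95.41] r 71.36
[[[-0.11, 0.24, -2.49], 0], [[-0.11, 0.16, -2.5], 0]]
[ 581.8 -109.7  140.6] [[0.06, 0.991, -0.118], [0.043, -0.121, -0.992], [-0.997, 0.054, -0.05]] [-3.07  0.05 -1.  ] x' 73.9 y' -3.0 24.3333 0.21957688903824016
[ 581.8 -109.7  140.6] [-3.24 -0.57  0.25] x' 73.9 y' -3.1 24.3833
```

View pics/c4s.png

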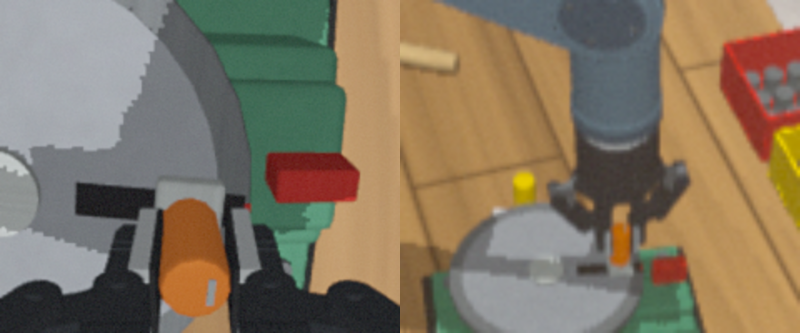

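Request:
servo_tool(
  increments=[
    [[0,0.1,-2],0],
    [[0,0,-2],0],
    [[0,-0.1,-1.5],0],
    [[0,-0.1,0],0],
    [[0,0,0],0],
  ],
)

```text
clock: 24.9
tcp_pos: [582.7, -104.8, 140.7]
tcp_rot: [[0.06, 0.991, -0.119], [0.043, -0.122, -0.992], [-0.997, 0.055, -0.05]]
force: [-2.8, -1.2, -2.0]
gripper_width: 0.223
```

```bash
python3 nx.py 2 2 71.4; python3 look.py c5s
```

```text
clk 24.90 th_press -0.9 rad 71.21 z 180.6 | Fr -2.6 Ft -1.6 Fz -2.0 | w 0.223 tilt [-0.997  0.055 -0.05 ]
raw C [509.66 -95.52] r 71.68
comp C [509.82 -95.4 ] r 71.34
[[[-0.09, 0.09, -2.5], 0], [[-0.1, 0.0, -2.5], 0]]
[ 582.7 -104.8  140.7] [-2.84 -1.19 -1.98] x' 74.1 y' 1.9 24.9
```

View pics/c5s.png

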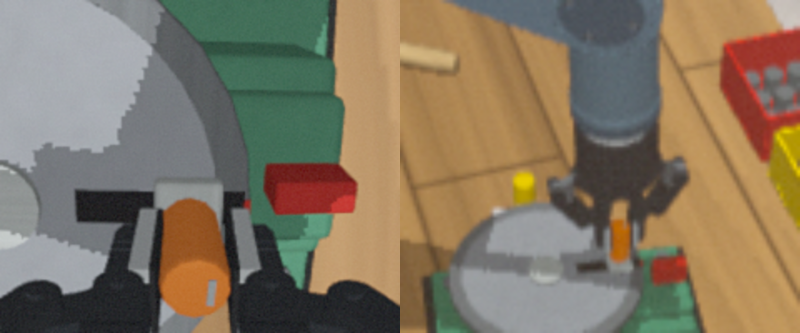

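Request:
servo_tool(
  increments=[
    [[0,0,0],0],
    [[0,0,0],0],
    [[0,0,0],0],
    [[0,0,0],0],
    [[0,0,0],0],
    [[0,0,0],0],
  ],
  hand=0.4,
)

```text
clock: 25.5
tcp_pos: [589.0, -105.6, 144.1]
tcp_rot: [[0.075, 0.99, -0.12], [0.041, -0.123, -0.992], [-0.996, 0.069, -0.049]]
force: [-0.7, -1.0, 0.1]
gripper_width: 0.599
```

Request:
servo_tool(
  increments=[
    [[-5,0,0],0],
    [[-10,0,0],0],
    [[-12,0,0],0],
    [[-15,0,0],0],
    [[-20,0,0],0],
    [[-20,0,0],0],
    [[-20,0,0],0],
    [[0,0,0],0],
  ],
)

```text
clock: 26.17
tcp_pos: [580.8, -109.9, 254.8]
tcp_rot: [[0.076, 0.99, -0.12], [0.04, -0.123, -0.992], [-0.996, 0.071, -0.049]]
force: [0.6, -0.1, 0.6]
gripper_width: 0.603
```

```bash
python3 look2.py d1
```

```text
[ 580.8 -109.9  254.8] [[0.076, 0.99, -0.12], [0.04, -0.123, -0.992], [-0.996, 0.071, -0.049]] [ 0.58 -0.08  0.6 ] x' 73.0 y' -3.4 26.1667 0.6025302298606797
```

View pics/d1.png

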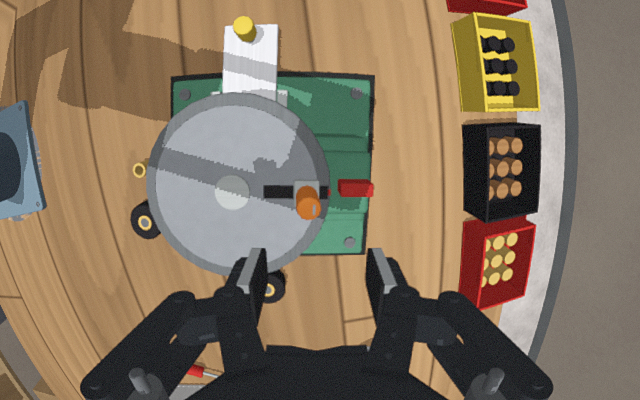

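```bash
python3 - <<'E'
from h import *
import pickle;s,im=pickle.load(open("d1.pkl","rb"))
for n,u,v,z in(("C",231.5,192.5,149),("grip",308,206,201),("slot in",265,192,144),("mark",356,188,139),("knob",243,27,95)):
    p=watz(im,s,u,v,z);r=p[:2]-watz(im,s,231.5,192.5,149)[:2];print(n,p.round(1),np.hypot(*r).round(1),np.degrees(np.arctan2(r[1],r[0])).round(1))
f=im["frame"][150:240,200:400,::-1];cv2.imwrite("pics/d1c.png",cv2.resize(f,None,fx=4,fy=4,interpolation=cv2.INTER_CUBIC))
t=viewer.get_image("top");cv2.imwrite("pics/d1t.png",t["frame"][:,:,::-1])
E
```

```text
C [507.7 -97.8 149. ] 0.0 0.0
grip [ 577.7 -105.9  201. ] 70.5 -6.6
slot in [ 539.  -103.1  144. ] 31.8 -9.6
mark [ 627.5 -112.8  139. ] 120.7 -7.1
knob [533.6  72.4  95. ] 172.2 81.3
```

View pics/d1c.png

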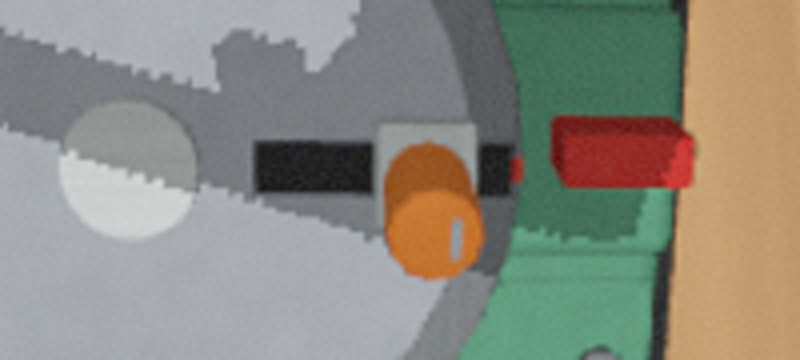

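View pics/d1t.png

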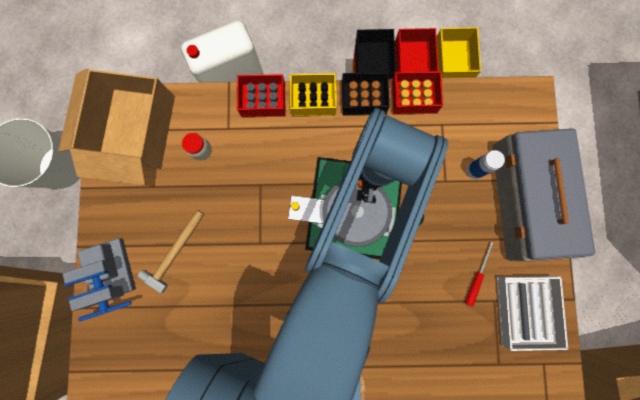

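```bash
python3 -c "
from plant import order;print(order.job_done())"
```

```text
the job is handed in; nothing more can be done
None
```

The job is done and handed in. The shuttle is home, the flywheel has made one full anticlockwise turn back to the red mark, and the arm is clear above the press.

**Shuttle:** The first push went in too high and passed over the knob without touching it. The shut fingertips sit about 22 mm behind the stated tool point. I lowered the arm and pushed again until the shuttle reached its stop at about 7.5 N. In the last wrist picture the knob is about 172 mm from the axis, against a nominal 175 mm, which agrees with home within picture error.

**Flywheel:** I gripped the orange handle lightly and felt its throw to be about 71.5 mm. The largest wrist force read was about 8 N, between moves, so the press should have shifted about 1 mm or less.

**Last checks:**
- **Handle position:** the last picture shows the handle and slot within about 2° of the red mark. The tolerance is 8.6°.
- **Release:** the gripper is open and about 50 mm or more above the handle. The force reading is near zero.
- **Bystanders:** the rollers, spare bush, hammer, screwdriver, jar and can look unmoved in the final pictures. I did not measure them, and the can and jar only show in the overhead picture.
- **Bush:** I could not see its depth directly. I infer it from the full ram stroke and the pressing load felt between about 80° and 160°.

**What was off:** the tool had tilted by about 5° by the end. It also sprang about 6 mm when the grip opened, with no unusual force in the next reading.

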